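# Clamp a thin-walled tube end in a one-hand ratchet clamp and keep the trigger squeezed

### The job

Stand the short square aluminium tube upright on the plate between the two pads of the ratchet bar clamp, its flat sides facing the pads, and let go of it. Then pump the clamp's trigger, never pushing the jaw or bar by hand, until the sliding jaw closes on the tube. Finish while still squeezing the trigger, so that the tube stays held snugly between both pads but its thin wall is not crushed, and leave everything else on the bench where it is.

Things in the scene. Friction and masses are not known exactly. Their poses are not given: they have to be found in the camera images.
- tube_mid (a point): centre of the workpiece: loose off-cut of thin-walled square aluminium tube standing on end on the bench, 40 x 40 mm, 70 tall, 2.5 mm wall, hollow, about 75 g; x, y square to its flat sides, z up. Near it a round steel pipe end (42 dia, 65 tall) and a solid dark round billet (40 dia, 50 tall) are to be left alone. Its wall is crushed when a pad presses with over 40 N
- clamp: black pistol-grip one-hand bar clamp lying flat, bolted to a steel plate 10 mm thick. Origin on the bench under the bar and housing. y runs along the bar from fixed jaw to sliding jaw; the jaws point to +x, handle and trigger to -x; z up. Plate: x -40 to +110, y -75 to +140 mm. Housing 66 x 58, up to 58 mm above the bench; bar 20 mm wide (x -12 to +10), 31 to 39 mm above the bench
- fixed_pad: rubber pad on the fixed jaw, 36 mm wide (x), 34 tall; origin at the middle of its pressing face, 25 mm above the plate, axes as clamp (the face looks to +y)
- seat (a point): foot of the fixed pad's pressing face, mid-width, level with the plate's top (10 mm above the bench), where the tube is to stand; axes as clamp. Both rubber pads are 36 mm wide (x -18 to +18), from 8 to 42 mm above the plate; jaws are no higher. The space between the pads is open from above. The tube belongs with its middle at x = 0 within 14 mm, its flat sides facing the pads
- pad_face (a point): middle of the sliding pad's pressing face (25 mm above the plate), axes as clamp. It moves in -y towards the fixed pad as the trigger is pumped
- grip (a point): where to squeeze: midway between the back of the handle and the front of the trigger fully squeezed, 35 mm above the bench; axes as clamp. Fixed handle: 24 mm thick, back face at y = -18, 18 to 52 mm above the bench. Trigger beside it: front face at y = +18 squeezed (span 36 mm), +39 released (span 57). Both run along x, here from -35 to +20; open bench below, 40 mm free on both outer sides
- trigger_face (a point): point on the trigger's front face (the side away from the handle), 35 mm above the bench, moving with it; at grip when seen along y. Trigger 10 mm thick, 22 to 48 mm above the bench, swinging about an upright pin 76 mm in +x from here; a light spring (2 to 3 N here) brings it back
- trigger (a joint): trigger angle, rad: 0 released (its spring returns it there), 0.27 fully squeezed against the handle: 21 mm of travel towards the handle at grip. It may be pushed by one finger while the other stands clear of the handle
- bar (a joint): how far the sliding jaw is drawn in, m. Gap between the pads = 80 mm minus this; the jaw meets the 40 mm tube at 0.040. A full squeeze draws it in about 8 mm (0.52 mm per mm at grip once its pawl has caught; teeth 4 mm apart); when the trigger is let right back the jaw stays. Squeezes under 10 mm may catch no new tooth. A worn brake holds the bar back with about 8 N only
- pad (a joint): how far the sliding jaw's soft pad is pressed back into the jaw, m: 0 free, 1 mm for each 20 N on the tube, stop at 4 mm. Pad force is about 1.9 times the finger force on the trigger at grip, less about 13 N for brake and springs: 20 N there gives some 25 N
There are look-alikes about, which are no part of the job. What is shaped like the part that bears tube_mid but purple or yellow is not meant.

How it is judged (in metres and radians):
On the way, in this order (a step that is already met when the one before it is completed fails the run):
1. the tube stands upright on the plate between the pads, released (x of tube_mid in the frame of seat between -0.014 and 0.014 m and y of tube_mid in the frame of seat between 0.015 and 0.065 m and z of tube_mid in the frame of seat between 0.031 and 0.039 m and angle between tube_mid's own z axis and vertical below 0.08 rad and contact force between the fingers and tube below 0.3 N), for 0.2 s.
2. both pads press on the tube (contact force between each of pad, fixed_pad and tube above 5 N), for 0.1 s.
At the end, for the whole second after the job is handed in: tube upright (0.08 rad) on the plate, flat sides square to the pads (0.15 rad), its middle within 14 mm of the pads' middle, not touched by the robot, both pads pressing on it with 5 to 40 N, and the fingers still pressing the trigger with over 4 N (all of step 1 and all of step 2 and contact force between each of pad, fixed_pad and tube below 40 N and contact force between the fingers and trigger above 4 N and contact force between the arm and tube below 0.3 N and (angle between the x axis of tube_mid and the x axis of seat, either way round below 0.15 rad or angle between the x axis of tube_mid and the x axis of seat, either way round above 1.42 rad)); the arm keeps its last pose, push and grip.
It fails at once if a pad presses the tube with more than 40 N: its wall is crushed (contact force between any of pad, fixed_pad and tube above 40 N).
It fails at once if the robot pushes the sliding bar, jaw or pad itself with more than 4 N (contact force between any of the fingers, the arm and bar above 4 N).
It fails at once if a bystander is moved more than 25 mm (distance of any of pipe_stub, billet, spanner, flat_file, carton, spray_can, parts_tin, chip_brush from where it was at the start of the episode above 0.025 m).
It also fails if it takes over 51 s, if anything falls off the work surface, if the arm or the gripper's body presses on something with over 40 N, if the wrist force passes 120 N, or if a joint passes its speed limit or range.

### The arm

A 7-joint arm with a two-finger parallel gripper is mounted at the origin on the work surface. World frame = base frame: x ahead of the robot, y to its left, z up, the work surface at z = 0. Lengths are in m, angles in degrees, forces in N, time in s.
With the tool pointing down it reaches from about 0.4 to 0.9 m from the base axis. Payload 5.5 kg.
Tool frame: the origin (TCP) lies midway between the tips of the shut fingers; the grasp point (between the pads) lies r.pinch_z behind it (r.pinch_z is the distance from the TCP to the grasp point, in m); z points along the fingers, y is the direction in which the jaws open and shut (so a half turn about z gives the same grasp; the last joint's range is limited). The gripper opens to 92 mm and grips with 3 to 60 N. Pads are 19 mm wide; open, the fingers measure 130 mm over their backs; the gripper's body (75 mm by 190 mm) begins 47 mm behind the grasp point.
Start: joints at [-61.352, 28.699, -24.465, 88.831, 12.651, 65.22, -12.049], TCP at [0.152, 0.632, 0.227] pointing down, gripper open.
Joint ranges: [-164.97, 164.97], [-17.58, 116.51], [-87.97, 89.64], [11.32, 138.91], [-80.73, 260.73], [10.89, 115.49], [-147.41, 147.41]. Speed limits (degrees/s): [147.25, 147.25, 180, 180, 180, 180, 180].

### API

Orientations are given as [roll, pitch, yaw] about the fixed x, y, z axes, in that order (R = Rz(yaw) Ry(pitch) Rx(roll)).
In Python, from rig import monitor, cams, workorder, r gives the robot as it stands.
- The arm moves only by the tool drive_tool, never from a script. Its argument "rows" is a list of rows, each a list of 7 numbers: the turn, a rotation vector about the tool's x, y, z in degrees, then the shift along the tool's x, y, z in mm, then the closure, from 0 (fully open) to 1 (shut). In form: [[rx, ry, rz, x, y, z, hand], ...]. A call has 1 to 8 rows; each row shifts and turns the commanded pose from where the row before left it, along the tool's axes as they then stand; what a row does not reach is not made up. A row lasts 1/12 s, in which the tool goes at most 41.7 mm and 7.16 degrees, less where a joint would pass 70% of its speed; a pose out of reach is approached as far as the arm can. A call with a gripper value outside its range is refused whole. The fingers move at their own pace and stop on an object; "squeeze" is the grip in N (left out, the last holds). Time passes only in rows, so rows that do not move let the fingers close. It gives the time, the measured TCP pose, the force and the opening at its end, in the units of the state.
- monitor.observe(): the state, without advancing time (a new reading comes with each control period).
- cams.camera(name): name is "side" or "top" or "wrist"; returns a dict with "image" (480x640x3 uint8, red, green, blue), "fx", "fy", "cx", "cy" (pixels), "k1" (the pictures are not rectified: a ray, as slopes to the right and down, at radius r is drawn at 1 + k1 r^2 times it, then the intrinsics apply), "position" and "orientation" of the camera in the world; the wrist camera has in their place "T_tool_cam" (4x4, takes a point from camera to tool coordinates, whose origin is the TCP and whose axes are the flange's). Camera axes: x right, y down, z forward; pixel columns grow to the right and rows downward; lengths in m; the calibration is good to about 2 mm. A picture is of the moment at which its call begins: read the wrist's pose just before it. There is no depth.
- workorder.sign_off(): hands the job in, once; it reports no verdict.
The state is a dict: "t": time; "q": joint angles; "dq": joint speeds; "tau": joint torques, N m; "position": TCP position; "ee_rot": TCP orientation; "wrist_force": force on the tool from outside, world axes, zero at the start; "torque": the same for the moment, N m; "opening": opening from 0.0 (shut) to 1.0 (fully open).
Only numpy, scipy, OpenCV 4.12 (cv2) and the standard library are available. Lean on these libraries where they do the work, as an engineer would, in place of code of your own. Each camera call takes 0.05 s, during which the arm holds its last target.

## Working session

There is one attempt and no reset: what is moved stays moved. The work goes in short steps, Python scripts to look and compute and a tool call to move; the robot and the scene stay as the last step left them, time stands still between calls to the robot, and variables do not carry over. Pictures are saved under pics/ and viewed, and the job is handed in when it is done.

Besides the shell and the picture viewer there is one more tool, called after "Emit:" in YAML: its name, and indented under it one key for each argument. drive_tool: Moves the arm, as the interface text tells. Its arguments: {"type":"object","properties":{"rows":{"type":"array","items":{"type":"array","items":{"type":"number"}}},"squeeze":{"type":"number"}},"required":["rows"]}

```bash
ls; mkdir -p pics; python3 - <<'E'
from rig import monitor, cams, workorder, r
import cv2, numpy as np
s=monitor.observe(); print(s); print(r.pinch_z)
for n in ["side","top","wrist"]:
    c=cams.camera(n); cv2.imwrite(f"pics/{n}0.png",c["image"][:,:,::-1])
    print(n,{k:v for k,v in c.items() if k!="image"})
E
```

```text
pics
{'t': 0.0, 'q': array([-61.35097486,  28.75348231, -24.45255999,  88.89436486,
        12.65134713,  65.22059013, -12.04923245]), 'dq': array([-0.0575122 ,  0.04371637, -0.05729218, -0.12626115, -0.03030627,
        0.00212129, -0.06691783]), 'tau': array([ 1.31257395e-03, -5.66600132e+01, -5.81536442e+00, -2.79114497e+01,
       -6.86131278e-02,  3.08810477e-02,  1.84882629e-04]), 'position': array([0.15237939, 0.63113063, 0.22565973]), 'ee_rot': array([-1.79885155e+02, -2.47712110e-03,  1.66434502e+02]), 'wrist_force': array([ 0.8382745 , -0.77874369,  0.27117972]), 'torque': array([-0.01896061,  0.05772443, -0.03577296]), 'opening': 0.9988002634699663}
0.0188
side {'fx': 609.0959434083362, 'fy': 609.0959434083362, 'cx': 323.12670841888684, 'cy': 245.04562146198973, 'k1': 0.062119447284037566, 'position': array([ 0.38000066, -0.9035125 ,  0.78288128]), 'orientation': array([-129.7816631 ,   -1.12898382,   -6.69141083])}
top {'fx': 537.55530462353, 'fy': 537.55530462353, 'cx': 321.1986799207186, 'cy': 238.46178169255887, 'k1': -0.12107724492529559, 'position': array([ 0.37111518, -0.05678293,  0.92485135]), 'orientation': array([-171.83214759,    0.58010082,  -90.81096551])}
wrist {'fx': 332.2793951031404, 'fy': 332.2793951031404, 'cx': 320.3108111496442, 'cy': 237.69930246489915, 'k1': -0.03858450563716488, 'T_tool_cam': array([[-1.95596618e-04, -9.59954657e-01, -2.80155347e-01,
         7.59969920e-02],
       [ 9.99999920e-01, -8.96160537e-05, -3.91101777e-04,
        -1.11509864e-03],
       [ 3.50333555e-04, -2.80155401e-01,  9.59954597e-01,
        -1.58681376e-01],
       [ 0.00000000e+00,  0.00000000e+00,  0.00000000e+00,
         1.00000000e+00]])}
```

View pics/side0.png

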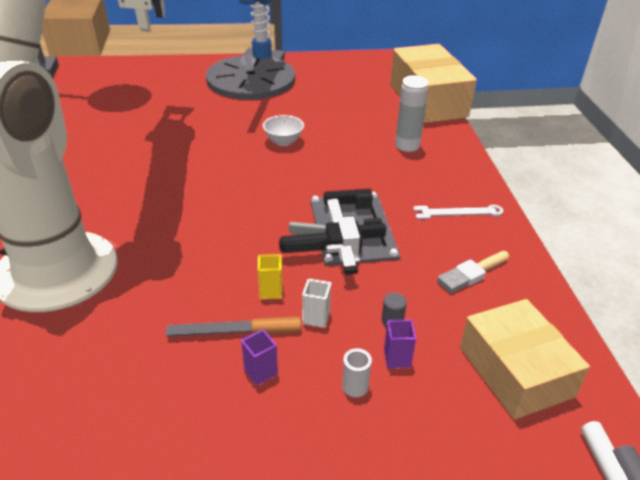

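View pics/top0.png

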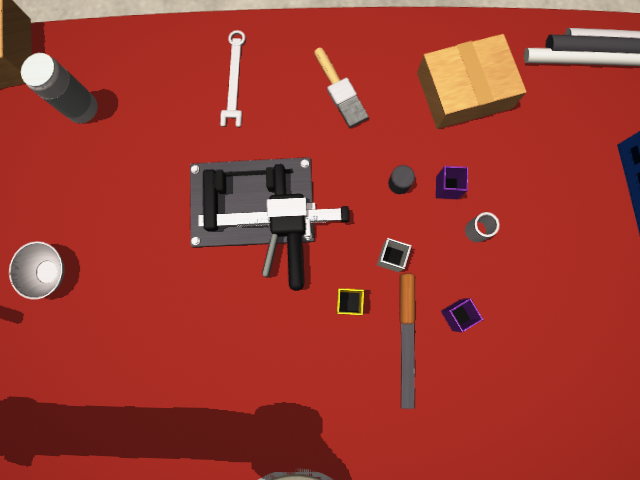

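View pics/wrist0.png

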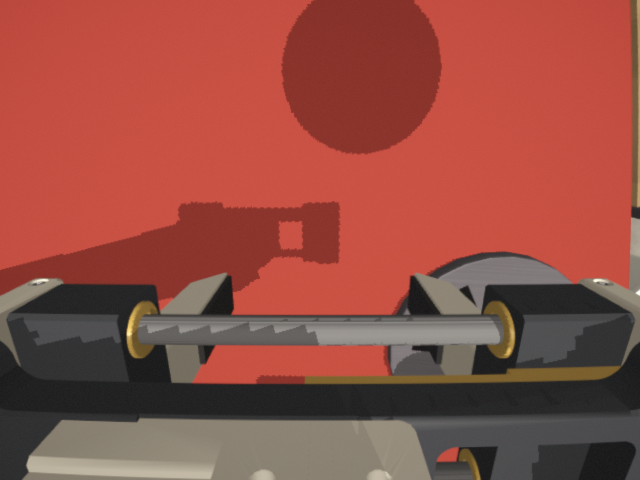

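```bash
cat > h.py <<'E'
import cv2, numpy as np
from scipy.spatial.transform import Rotation as R
from rig import monitor, cams, workorder, r
def rot(e): return R.from_euler('xyz',e,degrees=True).as_matrix()
class V:
    def __init__(s,name):
        st=monitor.observe(); c=cams.camera(name); s.im=c["image"][:,:,::-1].copy()
        s.K=np.array([[c["fx"],0,c["cx"]],[0,c["fy"],c["cy"]],[0,0,1]]); s.d=np.array([c["k1"],0,0,0,0.])
        if name=="wrist":
            T=c["T_tool_cam"]; Rt=rot(st["ee_rot"]); s.R=Rt@T[:3,:3]; s.p=st["position"]+Rt@T[:3,3]
        else: s.R=rot(c["orientation"]); s.p=c["position"]
    def ray(s,uv):
        n=cv2.undistortPoints(np.array(uv,float).reshape(-1,1,2),s.K,s.d).reshape(-1,2)
        return np.c_[n,np.ones(len(n))]@s.R.T
    def plane(s,uv,z):
        d=s.ray(uv); return s.p+d*((z-s.p[2])/d[:,2])[:,None]
    def proj(s,P):
        return cv2.projectPoints((np.atleast_2d(P)-s.p)@s.R,np.zeros(3),np.zeros(3),s.K,s.d)[0].reshape(-1,2)
    def crop(s,fn,x0,y0,x1,y1,k):
        cv2.imwrite(fn,cv2.resize(s.im[y0:y1,x0:x1],None,fx=k,fy=k,interpolation=cv2.INTER_CUBIC))
E
python3 - <<'E'
from h import *
v=V("top"); v.crop("pics/t1.png",180,145,360,310,4); v.crop("pics/t1b.png",370,150,500,340,3)
v=V("side"); v.crop("pics/s1.png",240,180,430,330,4)
E
```

```text
(no output)
```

View pics/t1.png

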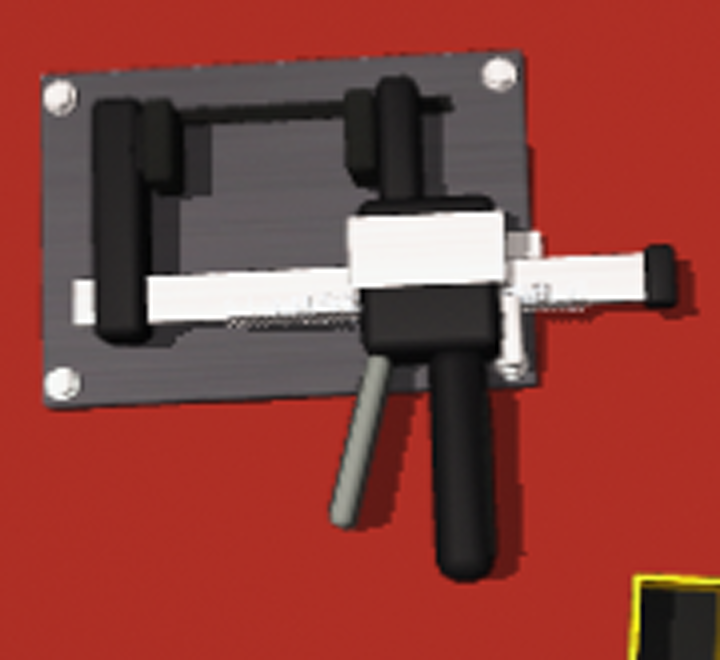

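View pics/t1b.png

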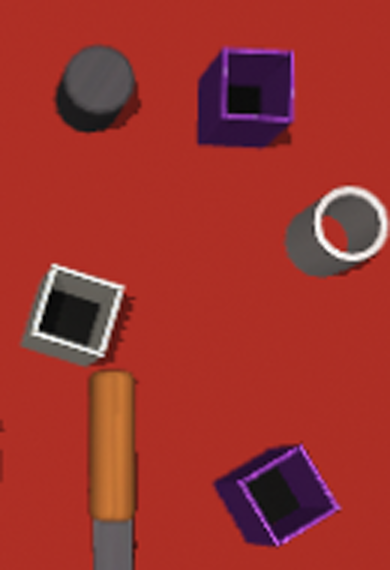

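View pics/s1.png

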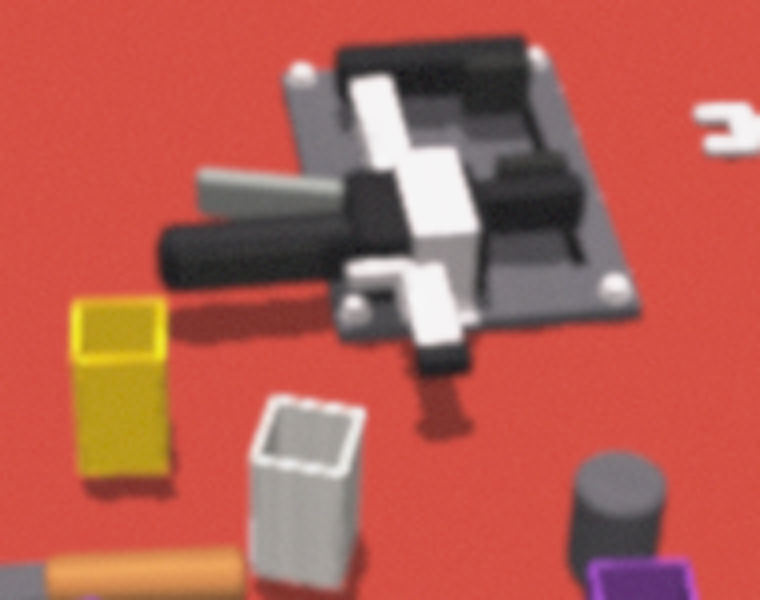

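```bash
python3 - <<'E'
from h import *
v=V("top")
px=np.array([[42,74],[523,51],[540,385],[46,408]],float)/4+[180,145]-0.4
P=v.plane(px,0.010); print(P.round(4))
C=np.array([[110,140],[110,-75],[-40,-75],[-40,140]])/1000.
# rigid fit 2d
T,_=cv2.estimateAffinePartial2D(C,P[:,:2]); print(T, np.hypot(T[0,0],T[1,0]))
print(np.degrees(np.arctan2(T[1,0],T[0,0])), 'origin',T[:,2])
print(np.linalg.norm(P-np.roll(P,1,0),axis=1))
# tube: bright rim mask at z=.07
hsv=cv2.cvtColor(v.im,cv2.COLOR_BGR2HSV)
sub=np.zeros(hsv.shape[:2],np.uint8); sub[230:280,370:420]=1
m=((hsv[:,:,1]<60)&(hsv[:,:,2]>190)&(sub>0)).astype(np.uint8)
ys,xs=np.nonzero(m)
Pr=v.plane(np.c_[xs,ys],0.07)[:,:2]
rc=cv2.minAreaRect((Pr*1000).astype(np.float32)); print('tube rim',rc,len(xs))
m=((hsv[:,:,1]<110)&(sub>0)).astype(np.uint8)
# side view tube
s=V("side"); hs=cv2.cvtColor(s.im,cv2.COLOR_BGR2HSV)
sub=np.zeros(hs.shape[:2],np.uint8); sub[270:335,295:340]=1
m=((hs[:,:,1]<60)&(hs[:,:,2]>215)&(sub>0)); ys,xs=np.nonzero(m)
Pr=s.plane(np.c_[xs,ys],0.07)[:,:2]; print('side rim',cv2.minAreaRect((Pr*1000).astype(np.float32)),len(xs))
# pads / trigger / handle, crop px
th=R.from_euler('z',np.arctan2(T[1,0],T[0,0])).as_matrix()[:2,:2]
def cl(px,z): return (((v.plane(np.array(px,float)/4+[180,145]-.4,z)[:,:2]-T[:,2])@th)*1000).round(1)
print('sl pad right-top edge',cl([[183,102],[183,190]],.052))
print('fx pad left edge',cl([[346,92],[346,180]],.052))
print('trigger top end L,R corner',cl([[332,520],[352,522],[370,357],[392,357]],.048))
print('handle top end',cl([[438,540],[492,540],[434,355],[487,355]],.045))
print('strip',cl([[182,112],[345,103],[450,103]],.01), cl([[182,112],[345,103],[450,103]],.03))
E
```

```text
[[ 0.6415  0.1816  0.01  ]
 [ 0.6473 -0.0323  0.01  ]
 [ 0.4986 -0.038   0.01  ]
 [ 0.4918  0.1762  0.01  ]]Traceback (most recent call last):
  File "<stdin>", line 7, in <module>
cv2.error: OpenCV(4.12.0) /io/opencv/modules/calib3d/src/ptsetreg.cpp:1108: error: (-215:Assertion failed) count >= 0 && to.checkVector(2) == count in function 'estimateAffinePartial2D'
```

```bash
cat > m1.py <<'E'
from h import *
v=V("top")
px=np.array([[42,74],[523,51],[540,385],[46,408]],float)/4+[180,145]-0.4
P=v.plane(px,0.010)
C=np.array([[110,140],[110,-75],[-40,-75],[-40,140]])/1000.
T,_=cv2.estimateAffinePartial2D(C.copy(),np.ascontiguousarray(P[:,:2])); print('scale', np.hypot(T[0,0],T[1,0]))
Pm=P[:,:2].mean(0);a=np.arctan2(T[1,0],T[0,0]); th=np.array([[np.cos(a),-np.sin(a)],[np.sin(a),np.cos(a)]])
o=Pm-th@C.mean(0)
print('yaw',np.degrees(a), 'origin',o)
print(np.linalg.norm(P-np.roll(P,1,0),axis=1))
hsv=cv2.cvtColor(v.im,cv2.COLOR_BGR2HSV)
sub=np.zeros(hsv.shape[:2],np.uint8); sub[230:280,370:420]=1
m=((hsv[:,:,1]<60)&(hsv[:,:,2]>190)&(sub>0)).astype(np.uint8)
ys,xs=np.nonzero(m)
Pr=v.plane(np.c_[xs,ys],0.07)[:,:2]
print('tube rim',cv2.minAreaRect((Pr*1000).astype(np.float32)),len(xs))
s=V("side"); hs=cv2.cvtColor(s.im,cv2.COLOR_BGR2HSV)
sub=np.zeros(hs.shape[:2],np.uint8); sub[270:335,295:340]=1
m=((hs[:,:,1]<60)&(hs[:,:,2]>215)&(sub>0)); ys,xs=np.nonzero(m)
Pr=s.plane(np.c_[xs,ys],0.07)[:,:2]; print('side rim',cv2.minAreaRect((Pr*1000).astype(np.float32)),len(xs))
def cl(px,z): return (((v.plane(np.array(px,float)/4+[180,145]-.4,z)[:,:2]-o)@th)*1000).round(1).tolist()
print('sl pad right-top edge',cl([[183,102],[183,190]],.052))
print('fx pad left edge',cl([[346,92],[346,180]],.052))
print('trigger top end L,R corner',cl([[332,520],[352,522],[370,357],[392,357]],.048))
print('handle top end',cl([[438,540],[492,540],[434,355],[487,355]],.045))
print('strip',cl([[182,112],[345,103],[450,103]],.01), cl([[182,112],[345,103],[450,103]],.03))
E
python3 m1.py
```

```text
scale 0.9957659652695586
yaw 1.8324442040792819 origin [0.53584487 0.03828717]
[0.1497326  0.21402541 0.14882051 0.21428267]
tube rim ((468.60748291015625, -168.5564727783203), (40.428897857666016, 39.38562774658203), 71.08381652832031) 131
side rim ((469.58416748046875, -166.56326293945312), (41.30618667602539, 41.658287048339844), 71.12510681152344) 134
sl pad right-top edge [[81.7, 69.2], [43.7, 69.8]]
fx pad left edge [[82.4, 0.2], [44.5, 1.3]]
trigger top end L,R corner [[-96.7, 11.9], [-97.9, 3.7], [-30.0, -6.0], [-30.4, -15.1]]
handle top end [[-106.6, -31.0], [-107.7, -53.1], [-30.0, -32.3], [-31.0, -54.2]]
strip [[89.2, 77.3], [89.5, 5.1], [87.1, -41.1]] [[83.6, 73.7], [83.8, 3.0], [81.5, -42.1]]
```

```bash
cat > plan.py <<'E'
from h import *
import sys
def plan(wps,hand):
    "wps: list of (x,y,z,yaw,n) TCP; prints rows from measured pose"
    st=monitor.observe(); p=np.array(st["position"]); Rm=rot(st["ee_rot"]); out=[]
    print('t',round(st["t"],2),'p',p.round(4),'e',np.round(st["ee_rot"],2),'q',st["q"].round(0),'F',st["wrist_force"].round(1),'op',round(st["opening"],3))
    for x,y,z,yaw,n in wps:
        Rt=rot([180,0,yaw]); w=R.from_matrix(Rm.T@Rt).as_rotvec(degrees=True); dp=(np.array([x,y,z])-p)/n
        for i in range(n):
            s=np.round(Rm.T@dp*1000,1); ww=np.round(w/n,2)
            out.append(ww.tolist()+s.tolist()+[hand]); p=p+Rm@s/1000; Rm=Rm@R.from_rotvec(ww,degrees=True).as_matrix()
    for i in range(0,len(out),8): print(str(out[i:i+8]).replace(' ',''))
if __name__=="__main__":
    plan(eval(sys.argv[1]),float(sys.argv[2]))
E
python3 plan.py "[(.45,.25,.22,118,13),(.469,-.168,.20,71.1,11)]" 0.2; python3 - <<'E'
import sys;sys.path.insert(0,'.')
from h import *
v=V("top"); print(v.plane([[402,179],[400,184],[50,70],[407,275]],.04).round(3))
E
```

```text
t 0.4 p [0.1524 0.6318 0.2265] e [-179.98   -0.    166.43] q [-61.  29. -24.  89.  13.  65. -12.] F [0.6 0.4 0.9] op 0.998
[[-0.0,0.0,3.73,-29.1,-23.2,0.5,0.2],[-0.0,0.0,3.73,-30.6,-21.2,0.5,0.2],[-0.0,0.0,3.73,-31.9,-19.2,0.5,0.2],[-0.0,0.0,3.73,-33.1,-17.1,0.5,0.2],[-0.0,0.0,3.73,-34.1,-14.9,0.5,0.2],[-0.0,0.0,3.73,-35.0,-12.6,0.5,0.2],[-0.0,0.0,3.73,-35.8,-10.3,0.5,0.2],[-0.0,0.0,3.73,-36.4,-8.0,0.5,0.2]]
[[-0.0,0.0,3.73,-36.8,-5.6,0.5,0.2],[-0.0,0.0,3.73,-37.1,-3.2,0.5,0.2],[-0.0,0.0,3.73,-37.2,-0.8,0.5,0.2],[-0.0,0.0,3.73,-37.2,1.6,0.5,0.2],[-0.0,0.0,3.73,-37.0,4.1,0.5,0.2],[-0.0,0.0,4.26,-34.4,-16.3,1.8,0.2],[-0.0,0.0,4.26,-35.5,-13.7,1.8,0.2],[-0.0,0.0,4.26,-36.4,-11.0,1.8,0.2]]
[[-0.0,0.0,4.26,-37.1,-8.3,1.8,0.2],[-0.0,0.0,4.26,-37.6,-5.5,1.8,0.2],[-0.0,0.0,4.26,-37.9,-2.7,1.8,0.2],[-0.0,0.0,4.26,-38.0,0.1,1.8,0.2],[-0.0,0.0,4.26,-37.9,3.0,1.8,0.2],[-0.0,0.0,4.26,-37.6,5.8,1.8,0.2],[-0.0,0.0,4.26,-37.1,8.6,1.8,0.2],[-0.0,0.0,4.26,-36.3,11.3,1.8,0.2]]
[[ 0.598 -0.188  0.04 ]
 [ 0.589 -0.184  0.04 ]
 [ 0.819  0.445  0.04 ]
 [ 0.435 -0.19   0.04 ]]
```

Emit:
drive_tool:
  rows:
    - [0,0,3.7,-29,-23,0.5,0.2]
    - [0,0,3.7,-30.6,-21,0.5,0.2]
    - [0,0,3.7,-32,-19,0.5,0.2]
    - [0,0,3.7,-33,-17,0.5,0.2]
    - [0,0,3.7,-34,-15,0.5,0.2]
    - [0,0,3.7,-35,-12.6,0.5,0.2]
    - [0,0,3.7,-36,-10,0.5,0.2]
    - [0,0,3.7,-36.4,-8,0.5,0.2]
  squeeze: 15

```text
t: 1.12
position: [0.3373, 0.3966, 0.2231]
ee_rot: [180.0, -0.0, 136.7]
wrist_force: [0.2, -0.4, -0.8]
opening: 0.798
```

Emit:
drive_tool:
  rows:
    - [0,0,3.7,-36.8,-5.6,0.5,0.2]
    - [0,0,3.7,-37,-3.2,0.5,0.2]
    - [0,0,3.7,-37,-0.8,0.5,0.2]
    - [0,0,3.7,-37,1.6,0.5,0.2]
    - [0,0,3.7,-37,4,0.5,0.2]
    - [0,0,4.3,-34.4,-16.3,1.8,0.2]
    - [0,0,4.3,-35.5,-13.7,1.8,0.2]
    - [0,0,4.3,-36.4,-11,1.8,0.2]

```text
t: 1.78
position: [0.4572, 0.1365, 0.2149]
ee_rot: [180.0, -0.0, 105.2]
wrist_force: [0.6, -0.8, 0.1]
opening: 0.798
```

Emit:
drive_tool:
  rows:
    - [0,0,4.3,-37,-8.3,1.8,0.2]
    - [0,0,4.3,-37.6,-5.5,1.8,0.2]
    - [0,0,4.3,-38,-2.7,1.8,0.2]
    - [0,0,4.3,-38,0,1.8,0.2]
    - [0,0,4.3,-38,3,1.8,0.2]
    - [0,0,4.3,-37.6,5.8,1.8,0.2]
    - [0,0,4.3,-37,8.6,1.8,0.2]
    - [0,0,4.3,-36,11,1.8,0.2]

```text
t: 2.45
position: [0.4712, -0.1671, 0.2008]
ee_rot: [179.9, -0.0, 70.8]
wrist_force: [1.7, 0.7, 1.7]
opening: 0.8
```

```bash
python3 plan.py "[(.469,-.168,.2,71.1,1)]" 0.2; python3 - <<'E'
from h import *
v=V("wrist"); cv2.imwrite("pics/w1.png",v.im)
print(v.proj([[.469,-.168,.07]]))
E
```

```text
t 2.45 p [ 0.4712 -0.1671  0.2008] e [ 1.7994e+02 -2.0000e-02  7.0840e+01] q [  2.  13.  17. 113.  -5.  54.   2.] F [1.7 0.7 1.7] op 0.8
[[0.06,-0.02,-0.26,-1.6,-1.8,0.8,0.2]]
[[318.47694335 228.69986058]]
```

View pics/w1.png

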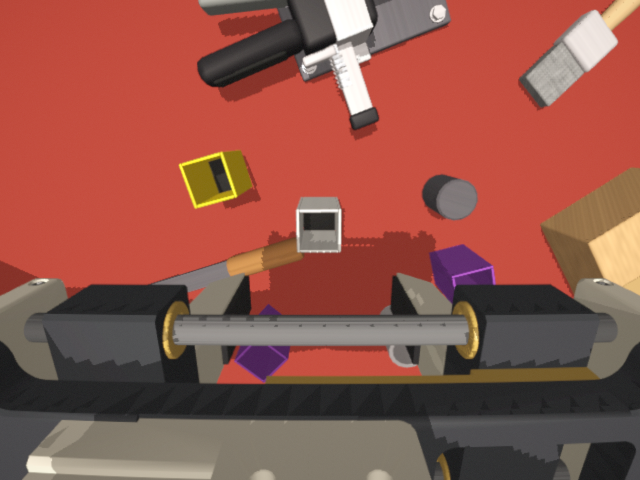

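The wrist view shows the grey square tube at (319, 228), with its rim square to the jaws. It matches the point predicted from the top view. The alternatives are yellow (210, 180), purple (462, 270) and (262, 345), the round pipe (405, 335) and the billet (450, 197). They are the wrong colour or round, so I'm descending on the grey one.

Emit:
drive_tool:
  rows:
    - [0,0,-0.3,-1.6,-1.8,35,0.2]
    - [0,0,0,0,0,40,0.2]
    - [0,0,0,0,0,40,0.2]
    - [0,0,0,0,0,35,0.2]
    - [0,0,0,0,0,22,0.2]
    - [0,0,0,0,0,0,0.6]
    - [0,0,0,0,0,0,1]
    - [0,0,0,0,0,0,1]
  squeeze: 15

```text
t: 3.17
position: [0.4701, -0.1665, 0.0297]
ee_rot: [179.9, -0.0, 71.3]
wrist_force: [0.6, 0.1, -0.1]
opening: 0.63
```

Emit:
drive_tool:
  rows:
    - [0,0,0,0,0,0,1]
    - [0,0,0,0,0,0,1]
    - [0,0,0,0,0,-20,1]
    - [0,0,0,0,0,-35,1]
    - [0,0,0,0,0,-35,1]

```text
t: 3.58
position: [0.4681, -0.166, 0.1197]
ee_rot: [-179.9, 0.0, 71.3]
wrist_force: [0.5, -0.4, -0.7]
opening: 0.435
```

```bash
python3 - <<'E'
from h import *
a=np.radians(1.83); th=np.array([[np.cos(a),-np.sin(a)],[np.sin(a),np.cos(a)]]); o=np.array([.53584,.03829])
print('seat25',o+th@[.063,.026],'grip',o+th@[-.062,-.0365])
v=V("wrist"); cv2.imwrite("pics/w2.png",v.im)
E
python3 plan.py "[(.5965,.066,.13,91.83,8)]" 1; ls
```

```text
seat25 [0.59797758 0.06628859] grip [ 4.75037216e-01 -1.71298050e-04]
t 3.63 p [ 0.4729 -0.1677  0.1267] e [ 1.7943e+02 -7.0000e-02  7.1290e+01] q [  3.  20.  16. 117.  -8.  44.   5.] F [ 1.5 -0.7  3.8] op 0.436
[[0.07,0.0,-2.57,32.6,5.3,-0.3,1.0],[0.07,0.0,-2.57,32.4,6.7,-0.3,1.0],[0.07,0.0,-2.57,32.0,8.2,-0.3,1.0],[0.07,0.0,-2.57,31.6,9.6,-0.4,1.0],[0.07,0.0,-2.57,31.2,11.0,-0.4,1.0],[0.07,0.0,-2.57,30.6,12.4,-0.4,1.0],[0.07,0.0,-2.57,30.0,13.7,-0.4,1.0],[0.07,0.0,-2.57,29.4,15.1,-0.4,1.0]]
h.py
m1.py
pics
plan.py
```

View pics/w2.png

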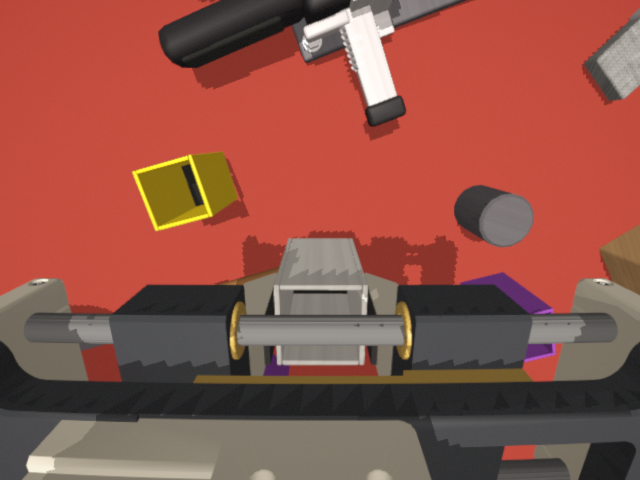

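Emit:
drive_tool:
  rows:
    - [0,0,-2.6,32.6,5.3,-3,1]
    - [0,0,-2.6,32.4,6.7,-3,1]
    - [0,0,-2.6,32,8.2,-3,1]
    - [0,0,-2.6,31.6,9.6,-3,1]
    - [0,0,-2.6,31.2,11,0,1]
    - [0,0,-2.6,30.6,12.4,0,1]

```text
t: 4.13
position: [0.5626, 0.0109, 0.132]
ee_rot: [179.8, -0.0, 87.1]
wrist_force: [0.1, -0.5, -1.5]
opening: 0.43
```

```bash
python3 - <<'E'
from h import *
v=V("wrist"); cv2.imwrite("pics/w3.png",v.im)
a=np.radians(1.83); th=np.array([[np.cos(a),-np.sin(a)],[np.sin(a),np.cos(a)]]); o=np.array([.53584,.03829])
for p in [(.110,.140,.01),(-.04,.14,.01),(.110,-.075,.01),(.081,0,.052),(.045,0,.052),(.081,.08,.052),(.045,.08,.052)]:
    print(p,v.proj([list(o+th@p[:2])+[p[2]]]).round(1))
E
python3 plan.py "[(.598,.066,.13,91.83,2)]" 1
```

```text
(0.11, 0.14, 0.01) [[414.3   3. ]]
(-0.04, 0.14, 0.01) [[214.7  21.5]]
(0.11, -0.075, 0.01) [[416.8 271.6]]
(0.081, 0, 0.052) [[393.1 200.9]]
(0.045, 0, 0.052) [[343.7 204.9]]
(0.081, 0.08, 0.052) [[389.8  82.4]]
(0.045, 0.08, 0.052) [[335.9  86.9]]
t 4.18 p [0.5659 0.0196 0.1322] e [179.66  -0.32  87.67] q [-11.  25.   9. 107.  -5.  48.  -2.] F [ 4.8  5.9 -0.6] op 0.435
[[0.18,-0.16,-2.08,23.8,15.1,1.3,1.0],[0.18,-0.16,-2.08,23.3,15.9,1.2,1.0]]
```

View pics/w3.png

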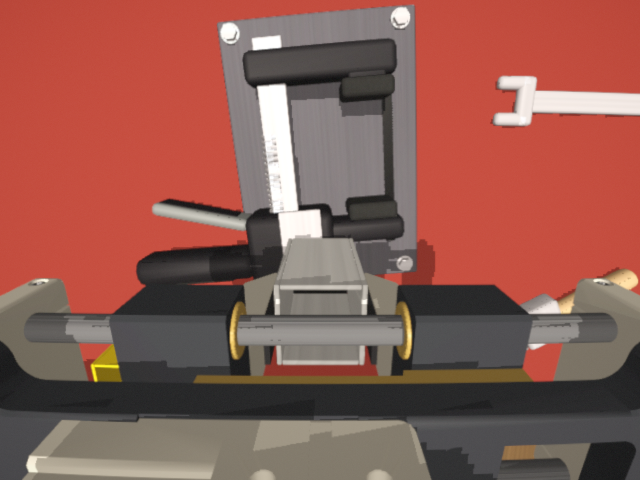

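```bash
python3 - <<'E'
from h import *
v=V("wrist"); v.crop("pics/w3c.png",320,0,440,290,2.0) if 0 else cv2.imwrite("pics/w3c.png",cv2.resize(v.im[40:250,320:440],None,fx=3,fy=3,interpolation=cv2.INTER_CUBIC).clip(0,255))
im=cv2.imread("pics/top0.png")[150:215,185:320]; im=np.clip(im.astype(float)*1.8,0,255).astype(np.uint8)
cv2.imwrite("pics/t2.png",cv2.resize(im,None,fx=5.5,fy=5.5,interpolation=cv2.INTER_CUBIC))
print(v.p)
E
```

```text
[0.56735667 0.0933263  0.29128485]
```

View pics/w3c.png

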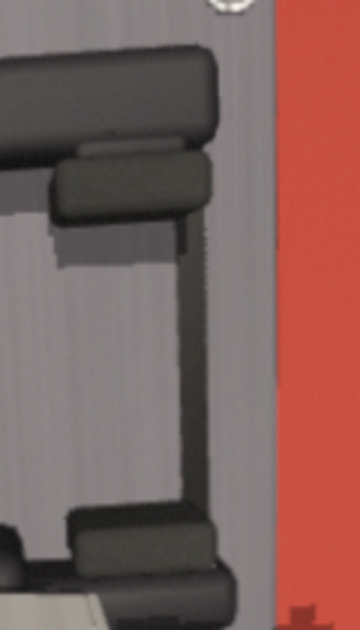

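View pics/t2.png

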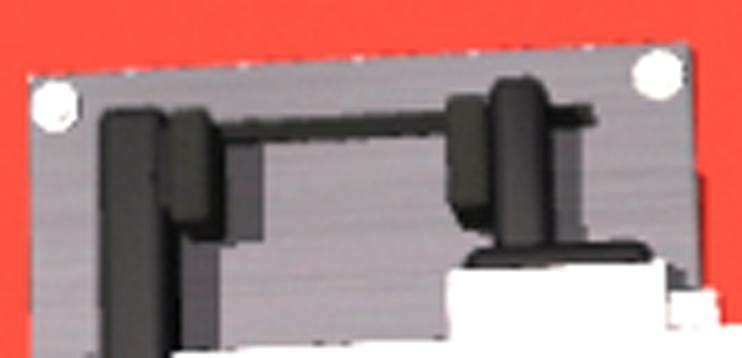

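```bash
python3 - <<'E'
from h import *
v=V("wrist");t=V("top")
a=np.radians(1.83); th=np.array([[np.cos(a),-np.sin(a)],[np.sin(a),np.cos(a)]]); o=np.array([.53584,.03829])
for z in (.01,.014,.018,.022,.03):
  f=lambda V_,p:(((V_.plane([p],z)[0,:2]-o)@th)*1000).round(1)
  print(z,'base in w/t',f(v,(380.3,140)),f(t,(245,175.5)),'top out',f(v,(388.7,140)),f(t,(245,171.3)))
for z in (.052,): 
  f=lambda V_,p:(((V_.plane([p],z)[0,:2]-o)@th)*1000).round(1)
  print('pads wrist sl L R, fx L R',[f(v,(320+x/3,40+y/3)) for x,y in [(55,185),(210,180),(72,545),(215,545)]])
  print('top', [f(t,(185+x/5.5,150+y/5.5)) for x,y in [(188,108),(188,222),(460,96),(460,205)]])
E
python3 plan.py "[(.598,.066,.13,91.83,2)]" 1
```

```text
0.01 base in w/t [82.3 49.9] [82.  42.2] top out [89.2 49.4] [89.7 42. ]
0.014 base in w/t [81.6 49.9] [81.  41.6] top out [88.4 49.4] [88.6 41.4]
0.018 base in w/t [80.9 49.9] [79.9 41. ] top out [87.6 49.4] [87.4 40.8]
0.022 base in w/t [80.2 49.9] [78.8 40.4] top out [86.8 49.5] [86.3 40.3]
0.03 base in w/t [78.8 50. ] [76.6 39.3] top out [85.1 49.5] [84.  39.1]
pads wrist sl L R, fx L R [array([47.3, 77.2]), array([82.2, 75.7]), array([46.4, -6. ]), array([81.6, -8.7])]
top [array([83.1, 79.7]), array([47.3, 80.2]), array([82.4, -4.1]), array([48.3, -3.1])]
t 4.33 p [0.5619 0.0105 0.1312] e [ 1.7992e+02 -2.0000e-02  8.7080e+01] q [-11.  25.   9. 107.  -5.  48.  -2.] F [ 1.  -0.8 -1.1] op 0.433
[[0.04,-0.01,-2.38,28.6,16.6,0.6,1.0],[0.04,-0.01,-2.38,27.9,17.8,0.6,1.0]]
```

```bash
python3 - <<'E'
from plan import *
a=np.radians(1.83); th=np.array([[np.cos(a),-np.sin(a)],[np.sin(a),np.cos(a)]]); o=np.array([.53584,.03829])
g=o+th@[.0585,.028]; print(g)
plan([(g[0],g[1],.13,91.83,3)],1)
E
```

```text
[0.59341601 0.06814386]
t 4.33 p [0.5619 0.0105 0.1312] e [ 1.7992e+02 -2.0000e-02  8.7080e+01] q [-11.  25.   9. 107.  -5.  48.  -2.] F [ 1.  -0.8 -1.1] op 0.433
[[0.03,-0.01,-1.58,19.7,9.5,0.4,1],[0.03,-0.01,-1.58,19.4,10.1,0.4,1],[0.03,-0.01,-1.58,19.2,10.6,0.4,1]]
```

Emit:
drive_tool:
  rows:
    - [0,0,-1.6,19.7,9.5,0.4,1]
    - [0,0,-1.6,19.4,10,0.4,1]
    - [0,0,-1.6,19.2,10.6,0.4,1]
    - [0,0,0,0,0,0,1]
    - [0,0,0,0,0,0,1]
    - [0,0,0,0,0,0,1]

```text
t: 4.83
position: [0.5924, 0.0646, 0.1293]
ee_rot: [-180.0, 0.1, 91.6]
wrist_force: [0.2, -0.8, -1.1]
opening: 0.435
```

```bash
python3 - <<'E'
from h import *
s=monitor.observe(); print(s["position"],s["ee_rot"])
t=V("top"); t.crop("pics/t3.png",180,140,340,290,4); s=V("side"); s.crop("pics/s3.png",240,120,430,290,4)
E
python3 plan.py "[(.5934,.0681,.04,91.83,4)]" 1
```

```text
[0.59239773 0.06461587 0.12934488] [-1.79973910e+02  7.06087244e-02  9.15951995e+01]
t 4.93 p [0.5924 0.0644 0.1294] e [-1.7998e+02  6.0000e-02  9.1560e+01] q [-14.  28.   7. 102.  -4.  50.  -4.] F [-0.7 -0.6 -1.4] op 0.432
[[-0.01,0.02,-0.07,0.9,0.3,22.3,1.0],[-0.01,0.02,-0.07,0.9,0.3,22.3,1.0],[-0.01,0.02,-0.07,0.9,0.3,22.3,1.0],[-0.01,0.02,-0.07,0.9,0.3,22.3,1.0]]
```

View pics/s3.png

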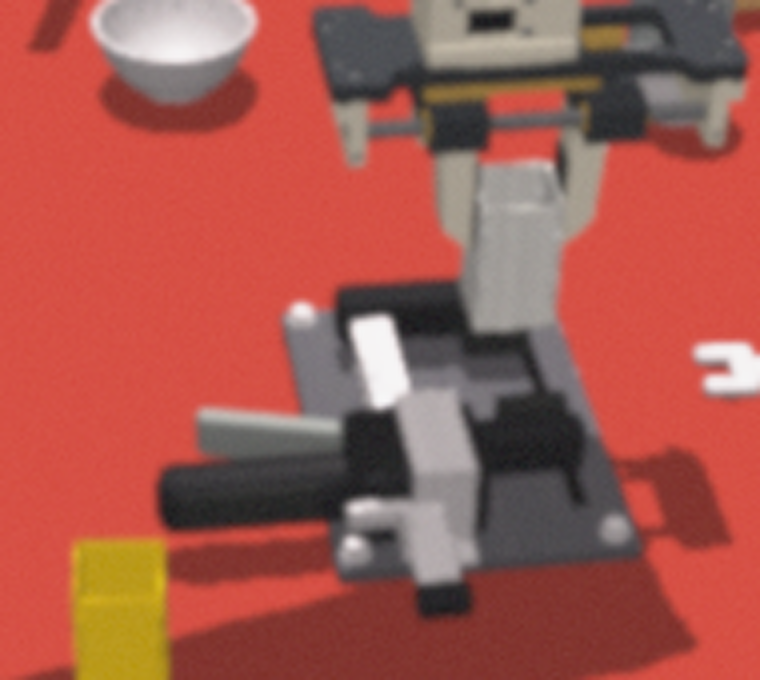

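Emit:
drive_tool:
  rows:
    - [0,0,-0.2,1,0.3,30,1]
    - [0,0,0,1,0.3,30,1]
    - [0,0,0,1,0.3,16,1]
    - [0,0,0,0.5,0,8,1]
    - [0,0,0,0,0,3,1]
    - [0,0,0,0,0,0,1]
    - [0,0,0,0,0,0,1]

```text
t: 5.52
position: [0.5938, 0.0689, 0.0427]
ee_rot: [180.0, 0.0, 91.8]
wrist_force: [0.2, 0.3, -1.2]
opening: 0.434
```

```bash
python3 plan.py "[(.5934,.0681,.0385,91.83,1)]" 1; python3 - <<'E'
from h import *
v=V("wrist"); cv2.imwrite("pics/w4.png",v.im)
s=V("side"); s.crop("pics/s4.png",290,170,410,270,6)
E
```

```text
t 5.52 p [0.5938 0.0689 0.0427] e [1.7998e+02 3.0000e-02 9.1830e+01] q [-14.  35.   6. 104.  -5.  41.  -3.] F [ 0.2  0.3 -1.2] op 0.434
[[0.02,0.03,0.0,-0.8,-0.4,4.2,1.0]]
```

View pics/w4.png

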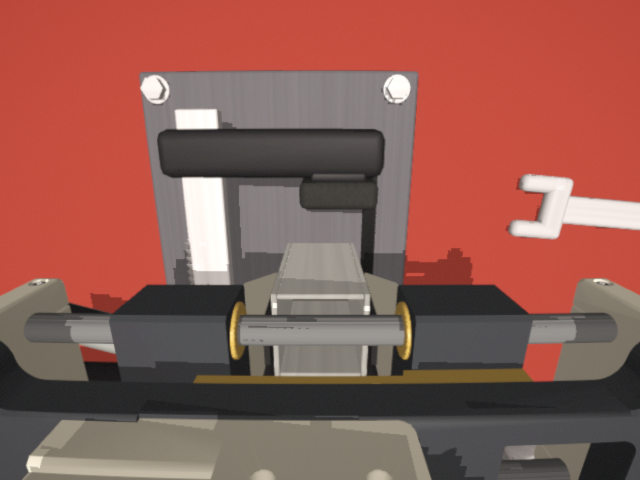

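View pics/s4.png

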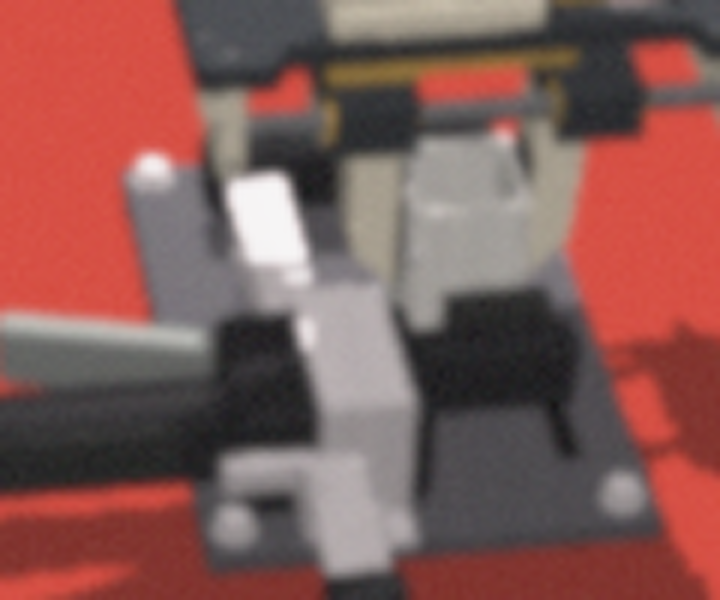

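Emit:
drive_tool:
  rows:
    - [0,0,0,0,0,1.5,1]
    - [0,0,0,0,0,1.5,1]
    - [0,0,0,0,0,0.5,1]
    - [0,0,0,0,0,0,1]
    - [0,0,0,0,0,0,1]

```text
t: 6.03
position: [0.5942, 0.0697, 0.0411]
ee_rot: [180.0, -0.0, 91.9]
wrist_force: [-5.3, -2.2, 17.1]
opening: 0.434
```

Emit:
drive_tool:
  rows:
    - [0,0,0,0,0,-4,1]
    - [0,0,0,0,-2.5,0,1]
    - [0,0,0,0,0,0,1]
    - [0,0,0,0,0,2,1]
    - [0,0,0,0,0,0,1]

```text
t: 6.45
position: [0.5912, 0.0702, 0.0407]
ee_rot: [-180.0, -0.0, 91.9]
wrist_force: [-1.2, 0.3, 3.8]
opening: 0.432
```

Emit:
drive_tool:
  rows:
    - [0,0,0,0,0,1,1]
    - [0,0,0,0,0,0,1]

```text
t: 6.62
position: [0.5912, 0.0702, 0.0407]
ee_rot: [-180.0, -0.0, 91.9]
wrist_force: [-4.7, -0.6, 12.4]
opening: 0.437
```

Emit:
drive_tool:
  rows:
    - [0,0,0,0,0,-2,1]
    - [0,0,0,0,2,0,1]
    - [0,0,0,0,0,1,1]
    - [0,0,0,0,0,0,1]
    - [0,0,0,0,0,0,0.47]
    - [0,0,0,0,0,0,0.47]
    - [0,0,0,0,0,0,0.47]

```text
t: 7.2
position: [0.593, 0.0702, 0.0403]
ee_rot: [-180.0, 0.0, 91.9]
wrist_force: [0.1, -0.2, 0.5]
opening: 0.523
```

```bash
python3 plan.py "[(.5934,.0681,.0385,91.83,1)]" 1; python3 - <<'E'
from h import *
v=V("wrist"); cv2.imwrite("pics/w5.png",v.im)
E
```

```text
t 7.2 p [0.593  0.0702 0.0403] e [-1.7997e+02  1.0000e-02  9.1940e+01] q [-14.  35.   6. 105.  -5.  41.  -3.] F [ 0.1 -0.2  0.5] op 0.523
[[-0.03,0.01,0.11,-2.1,0.3,1.8,1.0]]
```

View pics/w5.png

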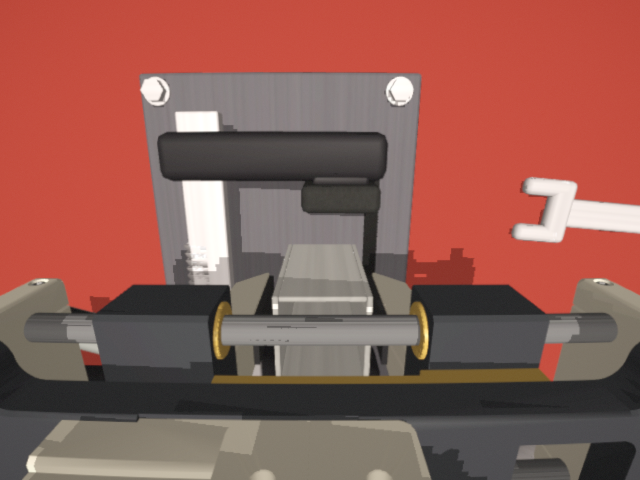

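The fingers stand clear on both sides of the tube (visible at 280–365, 245–375). I'm rising straight up and checking.

Emit:
drive_tool:
  rows:
    - [0,0,0,0,0,-10,0.47]
    - [0,0,0,0,0,-25,0.47]
    - [0,0,0,0,0,-40,0.47]
    - [0,0,0,0,0,-40,0.47]
    - [0,0,0,0,0,-20,0.2]
    - [0,0,0,-35,0,0,0.1]
    - [0,0,0,-35,0,0,0.05]
    - [0,0,0,0,0,0,0.05]

```text
t: 7.92
position: [0.596, -0.0093, 0.1776]
ee_rot: [179.9, 0.3, 91.4]
wrist_force: [0.1, -1.3, 0.2]
opening: 0.77
```

```bash
python3 plan.py "[(.475,-.000,.13,1.83,13)]" 0.02; python3 - <<'E'
from h import *
v=V("wrist"); cv2.imwrite("pics/w6.png",v.im)
s=V("side"); s.crop("pics/s6.png",290,170,410,270,6)
E
```

```text
t 7.92 p [ 0.596  -0.0093  0.1776] e [179.87   0.31  91.41] q [ -9.  24.   9. 101.  -4.  55.   3.] F [ 0.1 -1.3  0.2] op 0.77
[[0.03,0.01,6.89,1.0,-9.3,3.6,0.02],[0.03,0.01,6.89,-0.2,-9.3,3.6,0.02],[0.03,0.01,6.89,-1.3,-9.3,3.6,0.02],[0.03,0.01,6.89,-2.4,-9.0,3.7,0.02],[0.03,0.01,6.89,-3.4,-8.7,3.7,0.02],[0.03,0.01,6.89,-4.5,-8.2,3.7,0.02],[0.03,0.01,6.89,-5.4,-7.6,3.7,0.02],[0.03,0.01,6.89,-6.3,-6.9,3.7,0.02]]
[[0.03,0.01,6.89,-7.1,-6.1,3.7,0.02],[0.03,0.01,6.89,-7.8,-5.2,3.7,0.02],[0.03,0.01,6.89,-8.3,-4.2,3.7,0.02],[0.03,0.01,6.89,-8.8,-3.2,3.7,0.02],[0.03,0.01,6.89,-9.1,-2.1,3.7,0.02]]
```

View pics/w6.png

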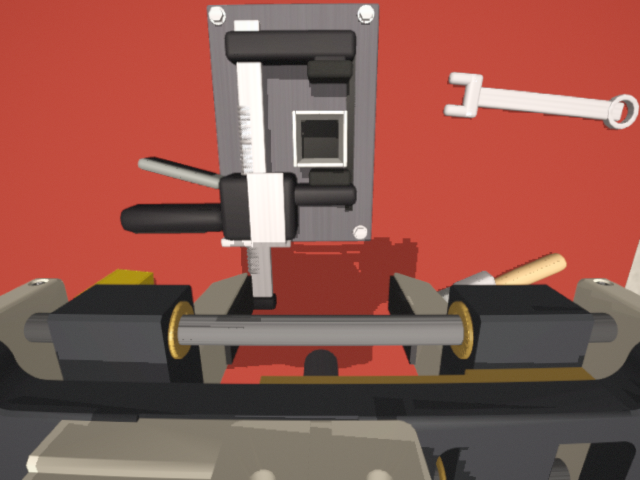

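View pics/s6.png

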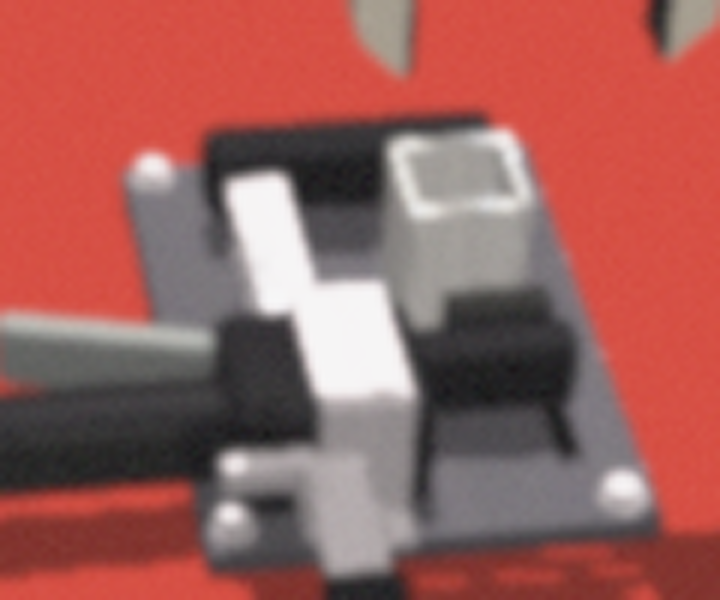

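```bash
python3 - <<'E'
from h import *
s=monitor.observe();print(s["position"])
v=V("wrist"); v.crop("pics/w7.png",110,0,390,260,2.8)
a=np.radians(1.83); th=np.array([[np.cos(a),-np.sin(a)],[np.sin(a),np.cos(a)]]); o=np.array([.53584,.03829])
f=lambda p,z:(((v.plane([p],z)[0,:2]-o)@th)*1000).round(1)
hsv=cv2.cvtColor(v.im,cv2.COLOR_BGR2HSV); m=(hsv[:,:,1]<40)&(hsv[:,:,2]>190); m[:105]=0;m[172:]=0;m[:,:285]=0;m[:,355:]=0
ys,xs=np.nonzero(m); P=(v.plane(np.c_[xs,ys],.08)[:,:2]-o)@th*1000
print(cv2.minAreaRect(P.astype(np.float32)))
E
```

```text
[ 0.59560109 -0.00238553  0.1765913 ]
((58.199337005615234, 28.064279556274414), (36.02928924560547, 39.9586067199707), 89.84075164794922)
```

View pics/w7.png

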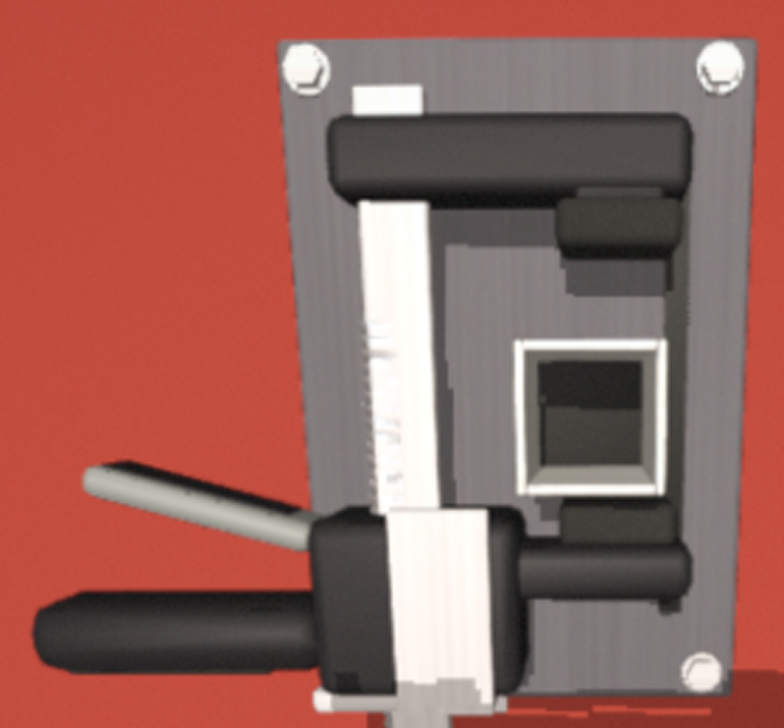

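```bash
python3 plan.py "[(.475,-.002,.14,1.83,13)]" 0.02
```

```text
t 8.07 p [ 5.955e-01 -2.000e-04  1.762e-01] e [ 1.7998e+02 -2.0000e-02  9.1840e+01] q [ -9.  24.   9. 101.  -4.  55.   3.] F [-0.3  0.1 -0.2] op 0.903
[[-0.0,-0.0,6.92,0.2,-9.3,2.8,0.02],[-0.0,-0.0,6.92,-1.0,-9.2,2.8,0.02],[-0.0,-0.0,6.92,-2.1,-9.0,2.8,0.02],[-0.0,-0.0,6.92,-3.1,-8.7,2.8,0.02],[-0.0,-0.0,6.92,-4.2,-8.3,2.8,0.02],[-0.0,-0.0,6.92,-5.1,-7.7,2.8,0.02],[-0.0,-0.0,6.92,-6.0,-7.0,2.8,0.02],[-0.0,-0.0,6.92,-6.8,-6.3,2.8,0.02]]
[[-0.0,-0.0,6.92,-7.5,-5.4,2.8,0.02],[-0.0,-0.0,6.92,-8.1,-4.5,2.8,0.02],[-0.0,-0.0,6.92,-8.6,-3.4,2.8,0.02],[-0.0,-0.0,6.92,-9.0,-2.4,2.8,0.02],[-0.0,-0.0,6.92,-9.2,-1.3,2.8,0.02]]
```

Emit:
drive_tool:
  rows:
    - [0,0,6.9,0.2,-9.3,2.8,0.02]
    - [0,0,6.9,-1,-9.2,2.8,0.02]
    - [0,0,6.9,-2,-9,2.8,0.02]
    - [0,0,6.9,-3,-8.7,2.8,0.02]
    - [0,0,6.9,-4.2,-8.3,2.8,0.02]
    - [0,0,6.9,-5,-7.7,2.8,0.02]
    - [0,0,6.9,-6,-7,2.8,0.02]
    - [0,0,6.9,-6.8,-6.3,2.8,0.02]

```text
t: 8.73
position: [0.5211, 0.0012, 0.1532]
ee_rot: [-179.9, -0.0, 36.5]
wrist_force: [-0.0, -0.3, 0.5]
opening: 0.979
```

Emit:
drive_tool:
  rows:
    - [0,0,6.9,-7.5,-5.4,2.8,0.02]
    - [0,0,6.9,-8,-4.5,2.8,0.02]
    - [0,0,6.9,-8.6,-3.4,2.8,0.02]
    - [0,0,6.9,-9,-2.4,2.8,0.02]
    - [0,0,6.9,-9.2,-1.3,2.8,0.02]
    - [0,0,0,0,0,0,0.02]
    - [0,0,0,0,0,0,0.02]

```text
t: 9.32
position: [0.4752, -0.0, 0.1393]
ee_rot: [-180.0, 0.0, 2.6]
wrist_force: [0.2, -0.6, 0.8]
opening: 0.977
```

```bash
python3 plan.py "[(.475,-.002,.0165,1.83,4)]" 0.02;  python3 - <<'E'
from h import *
v=V("wrist"); cv2.imwrite("pics/w8.png",v.im)
t=V("top"); t.crop("pics/t8.png",180,130,360,310,3.3)
a=np.radians(1.83); th=np.array([[np.cos(a),-np.sin(a)],[np.sin(a),np.cos(a)]]); o=np.array([.53584,.03829])
for p in [(-.062,-.0545,.035),(-.062,-.0305,.035),(-.062,.0025,.035),(-.097,.010,.048),(-.107,-.043,.035)]: print(p,v.proj([list(o+th@p[:2])+[p[2]]]).round(0))
E
```

```text
t 9.32 p [ 0.4752 -0.      0.1393] e [-1.7997e+02  2.0000e-02  2.5700e+00] q [-27.  17.  27. 119. -11.  46. -80.] F [ 0.2 -0.6  0.8] op 0.977
[[-0.01,0.0,0.19,-0.1,0.5,30.7,0.02],[-0.01,0.0,0.19,-0.1,0.5,30.7,0.02],[-0.01,0.0,0.19,-0.1,0.5,30.7,0.02],[-0.01,0.0,0.19,-0.1,0.5,30.7,0.02]]
(-0.062, -0.0545, 0.035) [[341. 236.]]
(-0.062, -0.0305, 0.035) [[312. 236.]]
(-0.062, 0.0025, 0.035) [[272. 235.]]
(-0.097, 0.01, 0.048) [[262. 281.]]
(-0.107, -0.043, 0.035) [[326. 286.]]
```

View pics/w8.png

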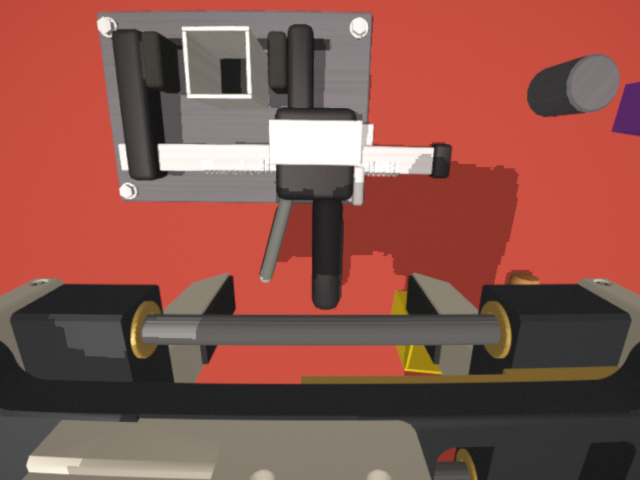

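View pics/t8.png

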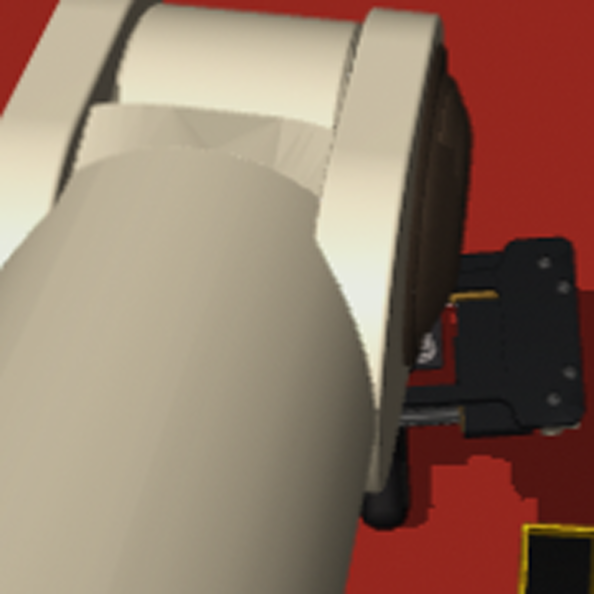

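The wrist view puts the handle at columns 314–342 and the trigger front at about 273 on row 236, as predicted. I'm descending with the fingers astride both.

Emit:
drive_tool:
  rows:
    - [0,0,0.7,0,2,25,0.01]
    - [0,0,0,0,0,30,0.01]
    - [0,0,0,0,0,30,0.01]
    - [0,0,0,0,0,25,0.01]
    - [0,0,0,0,0,12,0.01]
    - [0,0,0,0,0,0,0.01]
    - [0,0,0,0,0,0,0.01]

```text
t: 10.0
position: [0.4754, -0.003, 0.0168]
ee_rot: [-180.0, 0.1, 1.6]
wrist_force: [0.1, 2.2, -0.9]
opening: 0.989
```

```bash
python3 plan.py "[(.475,-.002,.0165,1.83,1)]" 0.02;  python3 - <<'E'
from h import *
v=V("wrist"); cv2.imwrite("pics/w9.png",v.im)
E
```

```text
t 10.0 p [ 0.4754 -0.003   0.0168] e [-1.7997e+02  9.0000e-02  1.6400e+00] q [-20.  30.  21. 122. -21.  31. -72.] F [ 0.1  2.2 -0.9] op 0.989
[[-0.03,0.09,-0.19,-0.4,-1.0,0.3,0.02]]
```

View pics/w9.png

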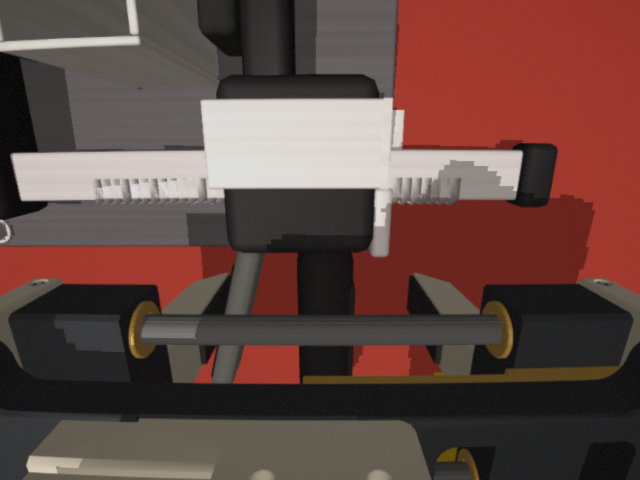

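Emit:
drive_tool:
  rows:
    - [0,0,0,0,-1,0,0.15]
    - [0,0,0,0,0,0,0.3]
    - [0,0,0,0,0,0,0.45]
    - [0,0,0,0,0,0,0.6]
    - [0,0,0,0,0,0,0.6]
    - [0,0,0,0,0,0,0.6]
  squeeze: 15

```text
t: 10.55
position: [0.4744, -0.0003, 0.0178]
ee_rot: [-179.8, 0.1, 1.7]
wrist_force: [-4.0, 6.1, 2.4]
opening: 0.605
```

```bash
python3 plan.py "[(.475,-.002,.0165,1.83,1)]" 0.02;  python3 - <<'E'
from h import *
v=V("wrist"); cv2.imwrite("pics/w10.png",v.im)
E
```

```text
t 10.55 p [ 4.744e-01 -3.000e-04  1.780e-02] e [-1.7984e+02  1.0000e-01  1.6600e+00] q [-20.  30.  21. 122. -21.  31. -73.] F [-4.   6.1  2.4] op 0.605
[[-0.16,0.1,-0.17,0.6,1.7,1.3,0.02]]
```

View pics/w10.png

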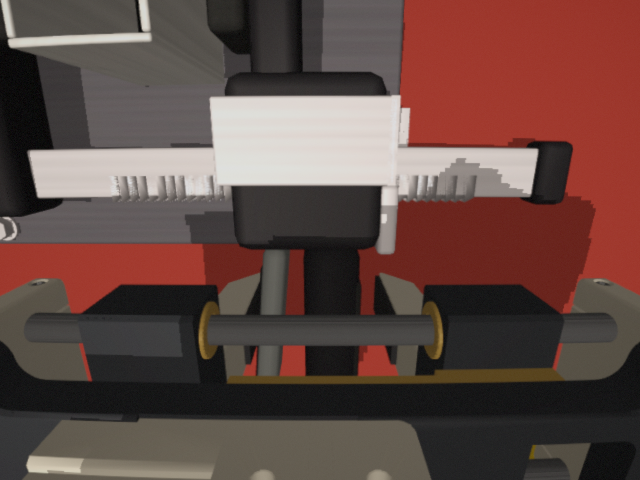

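Emit:
drive_tool:
  rows:
    - [0,0,0,0,0,0,0.65]
    - [0,0,0,0,0,0,0.65]
    - [0,0,0,0,0,0,0.65]
    - [0,0,0,0,0,0,0.65]

```text
t: 10.93
position: [0.4737, 0.0009, 0.0177]
ee_rot: [-179.8, 0.2, 1.7]
wrist_force: [-5.1, 9.7, 3.3]
opening: 0.383
```

```bash
python3 plan.py "[(.475,-.002,.0165,1.83,1)]" 0.02;  python3 - <<'E'
from h import *
v=V("wrist"); cv2.imwrite("pics/w11.png",v.im)
E
```

```text
t 10.93 p [0.4737 0.0009 0.0177] e [-179.77    0.18    1.72] q [-21.  30.  21. 122. -21.  31. -73.] F [-5.1  9.7  3.3] op 0.383
[[-0.23,0.18,-0.11,1.2,3.0,1.2,0.02]]
```

View pics/w11.png

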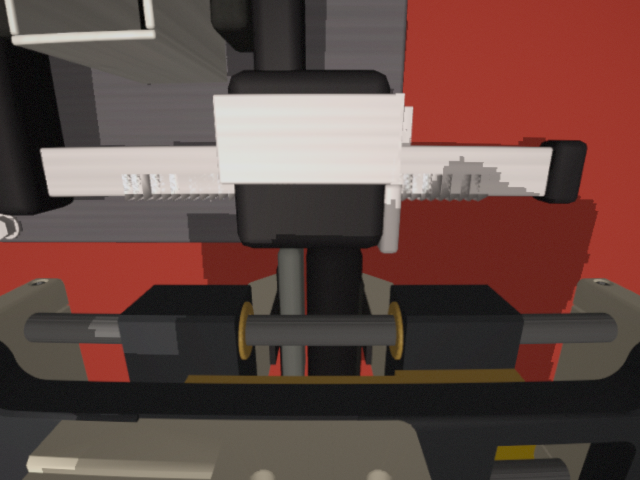

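Emit:
drive_tool:
  rows:
    - [0,0,0,0,0,0,0.01]
    - [0,0,0,0,0,0,0.01]
    - [0,0,0,0,0,0,0.01]
    - [0,0,0,0,0,0,0.01]
    - [0,0,0,0,0,0,0.01]
    - [0,0,0,0,0,0,0.01]
    - [0,0,0,0,0,0,0.01]
    - [0,0,0,0,0,0,0.01]

```text
t: 11.65
position: [0.4766, -0.003, 0.0176]
ee_rot: [180.0, -0.1, 1.5]
wrist_force: [1.4, 1.3, 0.8]
opening: 0.921
```

```bash
python3 plan.py "[(.475,-.002,.0165,1.83,1)]" 0.02;  python3 - <<'E'
from h import *
v=V("wrist"); cv2.imwrite("pics/w12.png",v.im)
E
```

```text
t 11.65 p [ 0.4766 -0.003   0.0176] e [ 1.7997e+02 -1.1000e-01  1.5000e+00] q [-20.  30.  21. 122. -21.  31. -73.] F [1.4 1.3 0.8] op 0.921
[[0.03,-0.11,-0.33,-1.6,-1.0,1.1,0.02]]
```

View pics/w12.png

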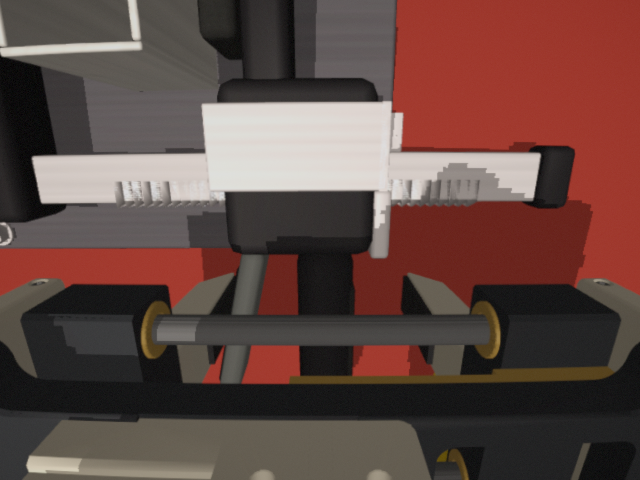

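Emit:
drive_tool:
  rows:
    - [0,0,0,0,-1,1,0]
    - [0,0,0,0,0,0,0]
    - [0,0,0,0,0,0,0.65]
    - [0,0,0,0,0,0,0.65]
    - [0,0,0,0,0,0,0.65]
    - [0,0,0,0,0,0,0.65]
    - [0,0,0,0,0,0,0.65]
    - [0,0,0,0,0,0,0.65]

```text
t: 12.37
position: [0.4731, 0.0006, 0.0157]
ee_rot: [-179.9, 0.3, 1.6]
wrist_force: [-4.0, 6.6, 0.2]
opening: 0.615
```

Emit:
drive_tool:
  rows:
    - [0,0,0,0,0,0,0.65]
    - [0,0,0,0,0,0,0.65]
    - [0,0,0,0,0,0,0.65]

```text
t: 12.62
position: [0.4725, 0.0009, 0.0156]
ee_rot: [-179.8, 0.3, 1.7]
wrist_force: [-5.0, 8.5, 3.3]
opening: 0.399
```

Emit:
drive_tool:
  rows:
    - [0,0,0,0,0,0,0]
    - [0,0,0,0,0,0,0]
    - [0,0,0,0,0,0,0]
    - [0,0,0,0,0,0,0]
    - [0,0,0,0,0,0,0]
    - [0,0,0,0,0,0,0]
    - [0,0,0,0,0,0,0]
    - [0,0,0,0,0,0,0]

```text
t: 13.28
position: [0.4766, -0.0019, 0.0167]
ee_rot: [180.0, -0.1, 1.5]
wrist_force: [1.1, 1.7, 0.2]
opening: 0.928
```

```bash
python3 plan.py "[(.475,-.002,.0165,1.83,1)]" 0.02;  python3 - <<'E'
from h import *
v=V("wrist"); cv2.imwrite("pics/w13.png",v.im)
E
```

```text
t 13.28 p [ 0.4766 -0.0019  0.0167] e [ 1.7998e+02 -1.2000e-01  1.5000e+00] q [-20.  30.  21. 122. -21.  31. -73.] F [1.1 1.7 0.2] op 0.928
[[0.02,-0.12,-0.33,-1.6,0.1,0.2,0.02]]
```

View pics/w13.png

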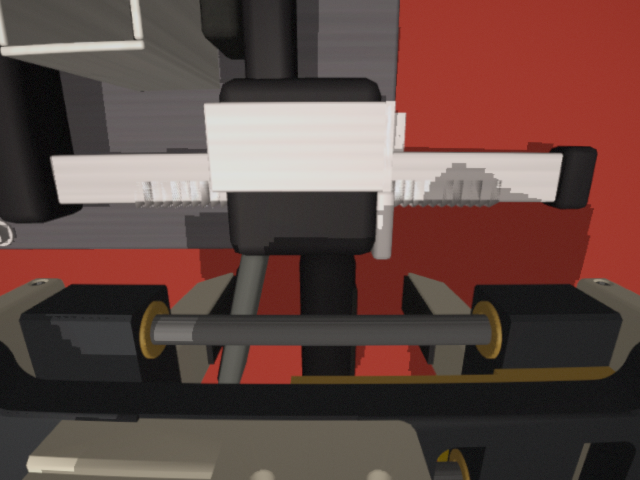

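Emit:
drive_tool:
  rows:
    - [0,0,0,0,0,0,0]
    - [0,0,0,0,0,0,0.65]
    - [0,0,0,0,0,0,0.65]
    - [0,0,0,0,0,0,0.65]
    - [0,0,0,0,0,0,0.65]
    - [0,0,0,0,0,0,0.65]
    - [0,0,0,0,0,0,0.65]
    - [0,0,0,0,0,0,0.65]

```text
t: 14.0
position: [0.4729, 0.0007, 0.0157]
ee_rot: [-179.9, 0.3, 1.7]
wrist_force: [-4.6, 7.2, 1.7]
opening: 0.54
```

Emit:
drive_tool:
  rows:
    - [0,0,0,0,0,0,0.65]
    - [0,0,0,0,0,0,0.65]
    - [0,0,0,0,0,0,0.65]

```text
t: 14.25
position: [0.4725, 0.0009, 0.0157]
ee_rot: [-179.8, 0.3, 1.7]
wrist_force: [-5.0, 7.3, 3.4]
opening: 0.391
```

Emit:
drive_tool:
  rows:
    - [0,0,0,0,0,0,0]
    - [0,0,0,0,0,0,0]
    - [0,0,0,0,0,0,0]
    - [0,0,0,0,0,0,0]
    - [0,0,0,0,0,0,0]
    - [0,0,0,0,0,0,0]
    - [0,0,0,0,0,0,0]
    - [0,0,0,0,0,0,0]

```text
t: 14.92
position: [0.4766, -0.0019, 0.0167]
ee_rot: [180.0, -0.1, 1.5]
wrist_force: [1.0, 2.4, 0.5]
opening: 0.919
```

```bash
python3 plan.py "[(.475,-.002,.0165,1.83,1)]" 0.02;  python3 - <<'E'
from h import *
v=V("wrist"); cv2.imwrite("pics/w14.png",v.im)
s=V("side"); s.crop("pics/s14.png",240,130,430,280,4)
E
```

```text
t 14.92 p [ 0.4766 -0.0019  0.0167] e [ 1.7998e+02 -1.2000e-01  1.5000e+00] q [-20.  30.  21. 122. -21.  31. -73.] F [1.  2.4 0.5] op 0.919
[[0.02,-0.12,-0.33,-1.6,0.0,0.2,0.02]]
```

View pics/w14.png

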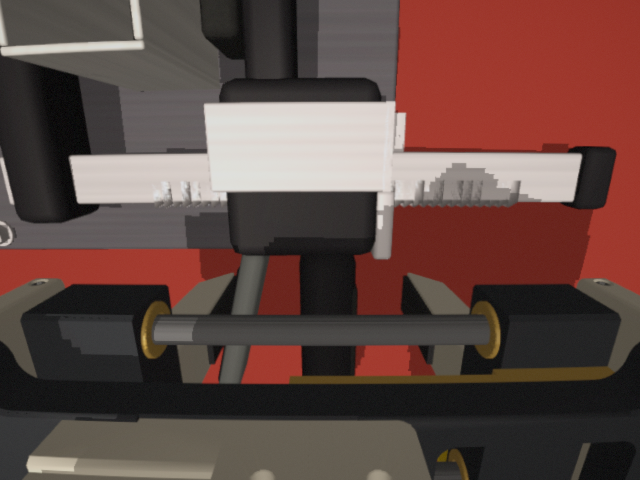

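View pics/s14.png

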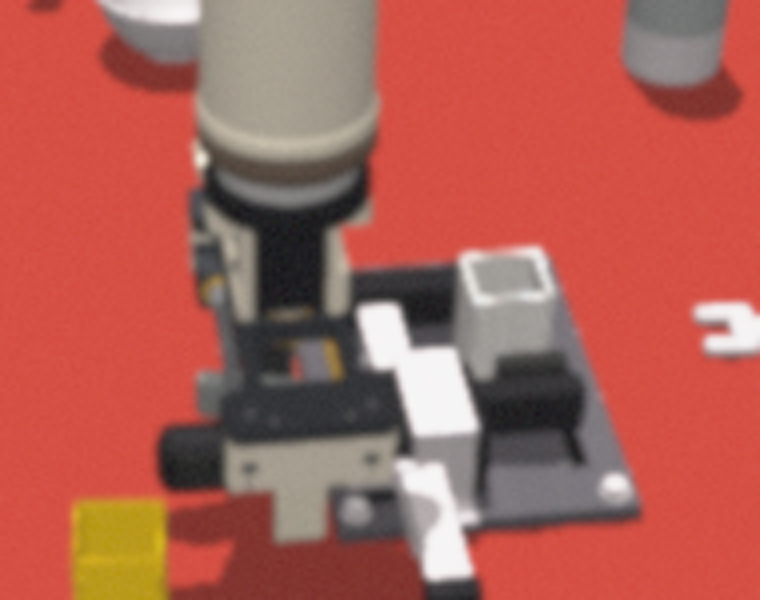

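The bar end moved from 573 to 592 and the tube is upright at side crop (505, 310). Next is stroke 4.

Emit:
drive_tool:
  rows:
    - [0,0,0,0,0,0,0]
    - [0,0,0,0,0,0,0.65]
    - [0,0,0,0,0,0,0.65]
    - [0,0,0,0,0,0,0.65]
    - [0,0,0,0,0,0,0.65]
    - [0,0,0,0,0,0,0.65]
    - [0,0,0,0,0,0,0.65]
    - [0,0,0,0,0,0,0.65]

```text
t: 15.68
position: [0.4729, 0.0008, 0.0157]
ee_rot: [-179.8, 0.3, 1.7]
wrist_force: [-5.2, 7.1, 1.2]
opening: 0.541
```

Emit:
drive_tool:
  rows:
    - [0,0,0,0,0,0,0.65]
    - [0,0,0,0,0,0,0.65]
    - [0,0,0,0,0,0,0.65]

```text
t: 15.93
position: [0.4725, 0.0009, 0.0157]
ee_rot: [-179.8, 0.3, 1.7]
wrist_force: [-4.9, 7.4, 3.6]
opening: 0.387
```

Emit:
drive_tool:
  rows:
    - [0,0,0,0,0,0,0]
    - [0,0,0,0,0,0,0]
    - [0,0,0,0,0,0,0]
    - [0,0,0,0,0,0,0]
    - [0,0,0,0,0,0,0]
    - [0,0,0,0,0,0,0]
    - [0,0,0,0,0,0,0]
    - [0,0,0,0,0,0,0]

```text
t: 16.6
position: [0.4766, -0.0019, 0.0167]
ee_rot: [180.0, -0.1, 1.5]
wrist_force: [1.3, 1.0, -0.2]
opening: 0.922
```

```bash
python3 plan.py "[(.475,-.002,.0165,1.83,1)]" 0.02;  python3 - <<'E'
from h import *
v=V("wrist"); cv2.imwrite("pics/w15.png",v.im)
s=V("side"); s.crop("pics/s15.png",240,130,430,280,4)
E
```

```text
t 16.6 p [ 0.4766 -0.0019  0.0167] e [ 1.7998e+02 -1.2000e-01  1.5000e+00] q [-20.  30.  21. 122. -21.  31. -73.] F [ 1.3  1.  -0.2] op 0.922
[[0.02,-0.12,-0.33,-1.6,0.0,0.2,0.02]]
```

View pics/w15.png

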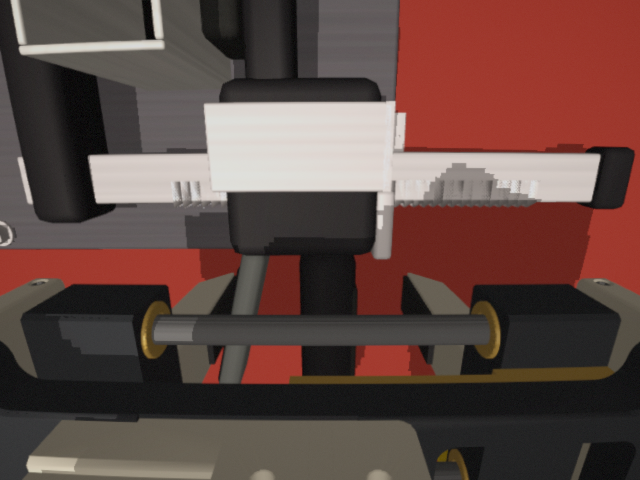

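View pics/s15.png

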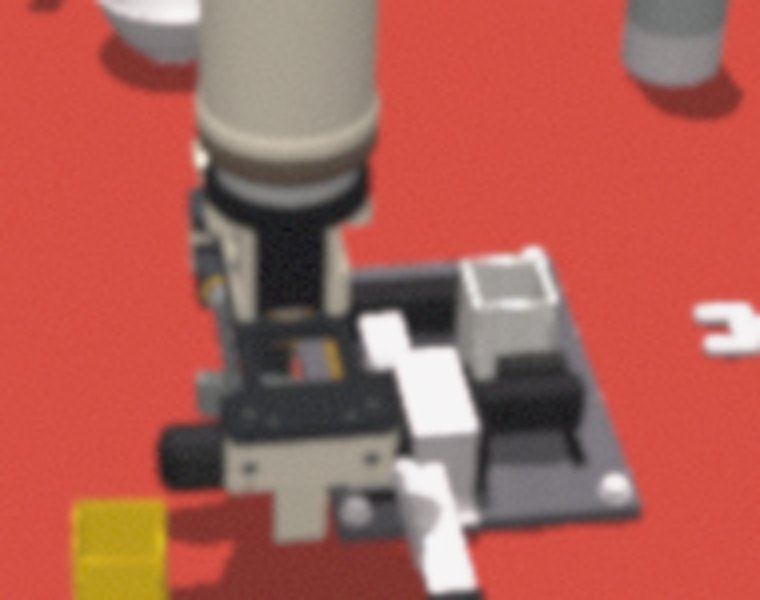

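Tube is being pushed, upright and square (wrist rim edge from 143 to 163). Next is stroke 5, which may close.

Emit:
drive_tool:
  rows:
    - [0,0,0,0,0,0,0]
    - [0,0,0,0,0,0,0.65]
    - [0,0,0,0,0,0,0.65]
    - [0,0,0,0,0,0,0.65]
    - [0,0,0,0,0,0,0.65]
    - [0,0,0,0,0,0,0.65]
    - [0,0,0,0,0,0,0.65]
    - [0,0,0,0,0,0,0.65]

```text
t: 17.37
position: [0.4723, 0.0033, 0.0158]
ee_rot: [-179.7, 0.4, 1.7]
wrist_force: [-6.4, 15.8, 6.4]
opening: 0.546
```

Emit:
drive_tool:
  rows:
    - [0,0,0,0,0,0,0.65]
    - [0,0,0,0,0,0,0.65]
    - [0,0,0,0,0,0,0.65]
    - [0,0,0,0,0,0,0.65]

```text
t: 17.7
position: [0.4719, 0.0029, 0.0157]
ee_rot: [-179.7, 0.4, 1.8]
wrist_force: [-6.5, 11.0, 5.6]
opening: 0.437
```

```bash
python3 plan.py "[(.475,-.002,.0165,1.83,1)]" 0.02;  python3 - <<'E'
from h import *
v=V("wrist"); cv2.imwrite("pics/w16.png",v.im)
E
```

```text
t 17.7 p [0.4719 0.0029 0.0157] e [-179.72    0.39    1.78] q [-21.  30.  21. 123. -21.  31. -73.] F [-6.5 11.   5.6] op 0.437
[[-0.28,0.39,-0.05,3.0,5.0,-0.9,0.02]]
```

View pics/w16.png

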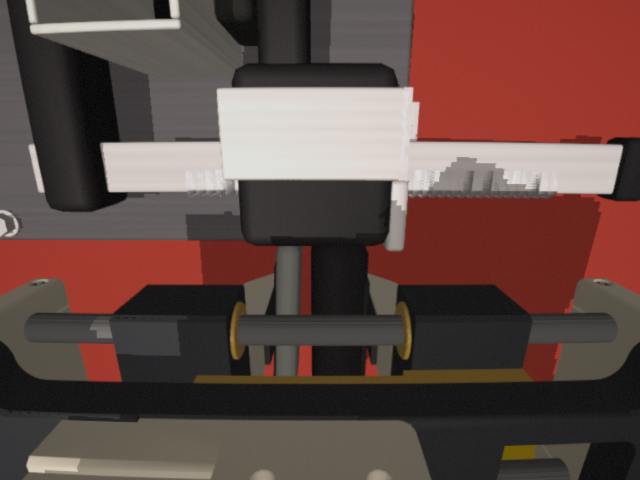

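Emit:
drive_tool:
  rows:
    - [0,0,0,0,0,0,0.65]
    - [0,0,0,0,0,0,0.65]
    - [0,0,0,0,0,0,0.65]
    - [0,0,0,0,0,0,0.65]
    - [0,0,0,0,0,0,0.65]
  squeeze: 17

```text
t: 18.17
position: [0.4719, 0.0017, 0.0157]
ee_rot: [-179.8, 0.4, 1.7]
wrist_force: [-6.1, 8.9, 4.6]
opening: 0.41
```

```bash
python3 - <<'E'
from h import *
s=monitor.observe(); print(s["t"],s["position"],s["wrist_force"],s["opening"])
v=V("wrist"); v.crop("pics/w17.png",0,0,440,300,1.8)
s=V("side"); s.crop("pics/s17.png",280,170,420,270,5)
s=monitor.observe(); print(s["t"],s["position"],s["wrist_force"],s["opening"])
E
```

```text
18.1667 [0.47188333 0.00168459 0.01566464] [-6.13136044  8.94553402  4.63498581] 0.4098776390744316
18.2667 [0.47189741 0.00165145 0.01565572] [-7.30033194  7.77615828  4.74634737] 0.4057135622370801
```

View pics/w17.png

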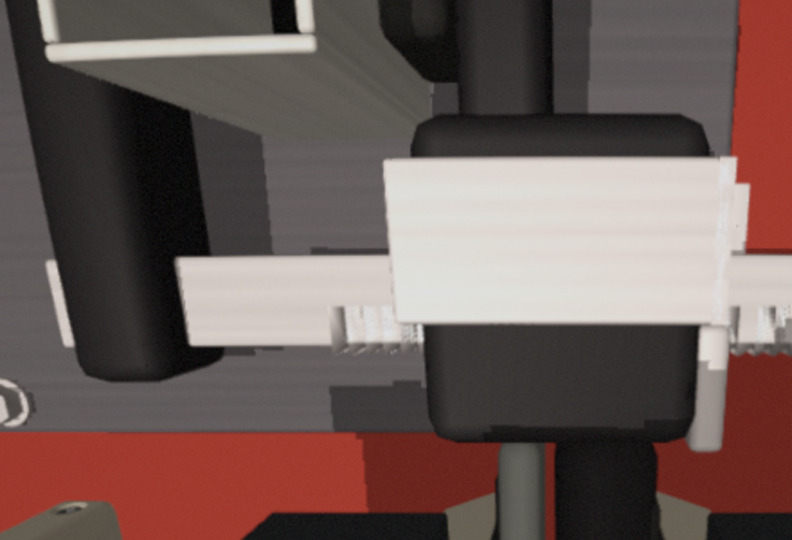

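View pics/s17.png

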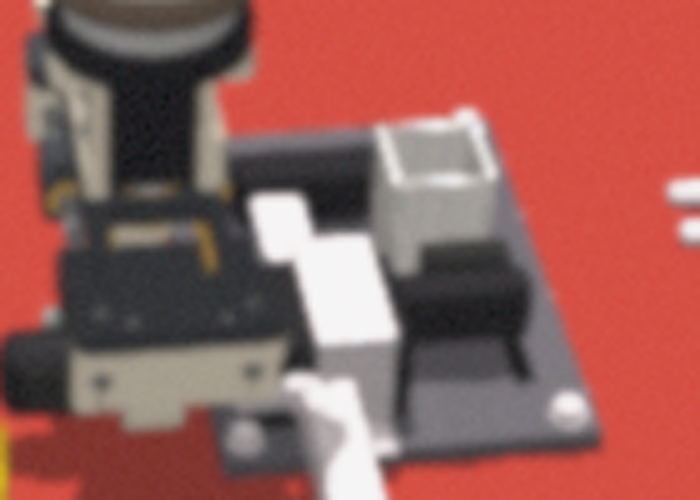

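The opening is creeping down to 0.405, close to the fully squeezed stop (0.385), so I can't tell whether the tube or the stop is carrying the load. I'm taking one more slow stroke so the hold ends mid-travel.

Emit:
drive_tool:
  rows:
    - [0,0,0,0,0,0,0]
    - [0,0,0,0,0,0,0]
    - [0,0,0,0,0,0,0]
    - [0,0,0,0,0,0,0]
    - [0,0,0,0,0,0,0]
    - [0,0,0,0,0,0,0]
    - [0,0,0,0,0,0,0]
    - [0,0,0,0,0,0,0]
  squeeze: 15

```text
t: 18.93
position: [0.4763, -0.002, 0.0165]
ee_rot: [180.0, -0.1, 1.5]
wrist_force: [2.3, 0.9, 0.1]
opening: 0.937
```

Emit:
drive_tool:
  rows:
    - [0,0,0,0,0,0,0]
    - [0,0,0,0,0,0,0.1]
    - [0,0,0,0,0,0,0.15]
    - [0,0,0,0,0,0,0.2]
    - [0,0,0,0,0,0,0.25]
    - [0,0,0,0,0,0,0.3]
    - [0,0,0,0,0,0,0.35]

```text
t: 19.52
position: [0.4739, 0.0011, 0.0161]
ee_rot: [-179.8, 0.2, 1.6]
wrist_force: [-3.3, 10.0, 3.6]
opening: 0.681
```

Emit:
drive_tool:
  rows:
    - [0,0,0,0,0,0,0.4]
    - [0,0,0,0,0,0,0.45]
    - [0,0,0,0,0,0,0.5]

```text
t: 19.77
position: [0.473, 0.0035, 0.016]
ee_rot: [-179.7, 0.3, 1.8]
wrist_force: [-5.1, 15.8, 6.5]
opening: 0.529
```

Emit:
drive_tool:
  rows:
    - [0,0,0,0,0,0,0.55]
    - [0,0,0,0,0,0,0.6]
    - [0,0,0,0,0,0,0.65]

```text
t: 20.02
position: [0.4725, 0.0032, 0.016]
ee_rot: [-179.7, 0.3, 1.8]
wrist_force: [-5.5, 13.3, 7.5]
opening: 0.441
```

Emit:
drive_tool:
  rows:
    - [0,0,0,0,0,0,0.65]
    - [0,0,0,0,0,0,0.65]
    - [0,0,0,0,0,0,0.65]
    - [0,0,0,0,0,0,0.65]

```text
t: 20.35
position: [0.4725, 0.0023, 0.016]
ee_rot: [-179.8, 0.3, 1.8]
wrist_force: [-6.0, 10.7, 5.6]
opening: 0.422
```

```bash
python3 - <<'E'
from h import *
s=monitor.observe(); print(s["t"],s["position"],s["wrist_force"],s["opening"])
v=V("wrist"); cv2.imwrite("pics/w18.png",v.im)
s=V("side"); s.crop("pics/s18.png",340,180,410,260,8)
a=np.radians(1.83); th=np.array([[np.cos(a),-np.sin(a)],[np.sin(a),np.cos(a)]]); o=np.array([.53584,.03829])
im=cv2.GaussianBlur(s.im,(3,3),0); hs=cv2.cvtColor(im,cv2.COLOR_BGR2HSV); m=(hs[:,:,1]<60)&(hs[:,:,2]>205); m2=np.zeros_like(m); m2[188:212,352:383]=m[188:212,352:383]
n,l,st,c=cv2.connectedComponentsWithStats(m2.astype(np.uint8)); k=1+np.argmax(st[1:,4]); ys,xs=np.nonzero(l==k)
P=(s.plane(np.c_[xs,ys],.08)[:,:2]-o)@th*1000; print(st[k],cv2.minAreaRect(P.astype(np.float32)), P.min(0),P.max(0))
f=lambda V,p,z:(((V.plane([p],z)[0,:2]-o)@th)*1000).round(1)
E
```

```text
20.35 [0.47248114 0.00230057 0.01596651] [-6.02215266 10.68894817  5.6178264 ] 0.42240105709378434
[363 192  14   8  39] ((67.63680267333984, 38.49424743652344), (24.282663345336914, 24.783090591430664), 83.24913024902344) [55.53513548 24.98044095] [80.95421322 49.76861028]
```

View pics/w18.png

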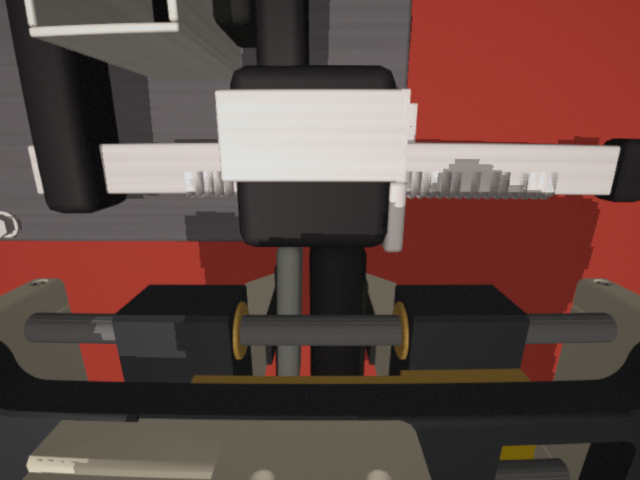

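View pics/s18.png

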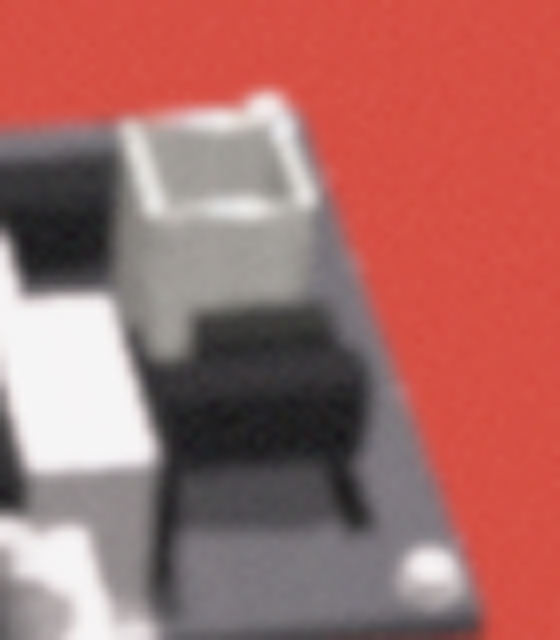

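```bash
python3 - <<'E'
from h import *
s=V("side");v=V("wrist")
a=np.radians(1.83); th=np.array([[np.cos(a),-np.sin(a)],[np.sin(a),np.cos(a)]]); o=np.array([.53584,.03829])
px=np.array([[125,125],[280,113],[313,200],[155,213]])/8+[340,180]
P=(s.plane(px,.08)[:,:2]-o)@th*1000; print('rim now',P.round(1),P.mean(0))
# initial placement from s6 (crop 290,170,k6) 
px=np.array([[388,140],[517,132],[530,205],[400,215]])/6+[290,170]
P=(s.plane(px,.08)[:,:2]-o)@th*1000; print('rim placed',P.round(1),P.mean(0))
f=lambda p,z:(((v.plane([p],z)[0,:2]-o)@th)*1000).round(1)
print('wrist: bar/jaw boundary',f((104,168),.039),'housing L/R top band',f((219,135),.058),f((408,135),.058),'tube rim BR',f((175,22),.08),'BL',f((36,33),.08),'cap left',f((618,168),.039))
E
python3 - <<'E'
import sys; sys.path.insert(0,'.')
from h import *
# boundary at initial, from pics/w9 using pose then (0.4754,-0.003,.0168)
v=V("wrist"); Rt=rot([180,0.09,1.64]); st=monitor.observe(); Rn=rot(st["ee_rot"])
c=cams.camera("wrist")["T_tool_cam"]; v.R=Rt@c[:3,:3]; v.p=np.array([.4754,-.003,.0168])+Rt@c[:3,3]
a=np.radians(1.83); th=np.array([[np.cos(a),-np.sin(a)],[np.sin(a),np.cos(a)]]); o=np.array([.53584,.03829])
f=lambda p,z:(((v.plane([p],z)[0,:2]-o)@th)*1000).round(1)
print('init cap left',f((520,175),.039),'housing',f((208,140),.058),f((391,140),.058)); print(st["t"])
E
```

```text
rim now [[40.4 41.3]
 [80.1 41.7]
 [80.3  4.4]
 [40.7  3.8]] [60.3814308  22.82407825]
rim placed [[40.  49.4]
 [84.  48.7]
 [79.3  7.3]
 [35.9  7.1]] [59.83273547 28.13311271]
wrist: bar/jaw boundary [ 0.8 52.8] housing L/R top band [12.9 -1.4] [ 12.7 -65. ] tube rim BR [40.4  1.2] BL [39.1 38.6] cap left [   1.  -158.1]
init cap left [   0.  -122.7] housing [13.9 -2.3] [ 13.6 -64.7]
20.6
```

Emit:
drive_tool:
  rows:
    - [0,0,0,0,0,0,0.65]
    - [0,0,0,0,0,0,0.65]
    - [0,0,0,0,0,0,0.65]
    - [0,0,0,0,0,0,0.65]
    - [0,0,0,0,0,0,0.65]
    - [0,0,0,0,0,0,0.65]

```text
t: 21.15
position: [0.4725, 0.0018, 0.016]
ee_rot: [-179.8, 0.3, 1.7]
wrist_force: [-5.9, 10.5, 6.6]
opening: 0.41
```

Emit:
drive_tool:
  rows:
    - [0,0,0,0,0,0,0.65]
    - [0,0,0,0,0,0,0.65]
    - [0,0,0,0,0,0,0.65]
    - [0,0,0,0,0,0,0.65]
    - [0,0,0,0,0,0,0.65]
    - [0,0,0,0,0,0,0.65]
    - [0,0,0,0,0,0,0.65]

```text
t: 21.73
position: [0.4725, 0.0019, 0.016]
ee_rot: [-179.8, 0.3, 1.7]
wrist_force: [-5.5, 9.8, 7.9]
opening: 0.407
```

```bash
python3 - <<'E'
from h import *
v=V("wrist"); cv2.imwrite("pics/w19.png",v.im)
a=cv2.imread("pics/w18.png"); b=v.im
# shift of bar cap vs housing between frames, sub-pixel by phase correlation
def sh(x0,y0,x1,y1):
    g=lambda i:np.float32(cv2.cvtColor(i,cv2.COLOR_BGR2GRAY))[y0:y1,x0:x1]
    return cv2.phaseCorrelate(g(a),g(b),cv2.createHanningWindow((x1-x0,y1-y0),cv2.CV_32F))
print('housing',sh(190,60,300,260)[0],'bar cap',sh(560,120,639,215)[0],'jaw',sh(0,100,140,225)[0],'tube',sh(0,0,190,50)[0])
E
```

```text
housing (-1.3566295124740009, -0.02877583718655785) bar cap (-1.1557418282514789, -0.05030336674468572) jaw (-1.1128268801407302, 0.6536947488216853) tube (-1.6440686339692832, 0.014315914797283114)
```

View pics/w19.png

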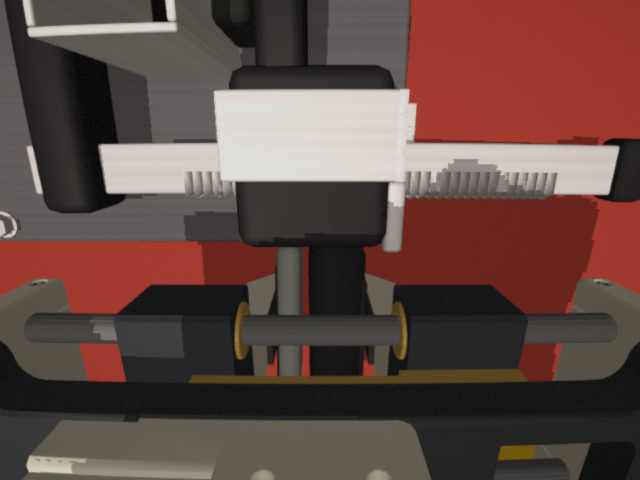

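Emit:
drive_tool:
  rows:
    - [0,0,0,0,0,0,0.65]
    - [0,0,0,0,0,0,0.65]
    - [0,0,0,0,0,0,0.65]
    - [0,0,0,0,0,0,0.65]
    - [0,0,0,0,0,0,0.65]
    - [0,0,0,0,0,0,0.65]
    - [0,0,0,0,0,0,0.65]
    - [0,0,0,0,0,0,0.65]
  squeeze: 18

```text
t: 22.45
position: [0.4725, 0.0014, 0.0159]
ee_rot: [-179.8, 0.3, 1.7]
wrist_force: [-6.1, 8.8, 5.6]
opening: 0.4
```

```bash
python3 - <<'E'
from h import *
v=V("wrist"); a=cv2.imread("pics/w19.png"); b=v.im; cv2.imwrite("pics/w20.png",b)
def sh(x0,y0,x1,y1):
    g=lambda i:np.float32(cv2.cvtColor(i,cv2.COLOR_BGR2GRAY))[y0:y1,x0:x1]
    return np.round(cv2.phaseCorrelate(g(a),g(b),cv2.createHanningWindow((x1-x0,y1-y0),cv2.CV_32F))[0],2)
print('housing',sh(190,60,300,260),'bar cap',sh(560,120,639,215),'jaw',sh(0,100,140,225),'tube',sh(0,0,190,50))
s=V("side"); s.crop("pics/s20.png",250,130,430,280,4)
s=monitor.observe(); print(s["t"],s["position"],s["wrist_force"],s["opening"])
E
```

```text
housing [-0.97 -0.02] bar cap [-1.06 -0.19] jaw [-1.08  0.53] tube [-1.71  0.02]
22.55 [0.47245482 0.0013563  0.01593421] [-5.21155124  8.62678638  6.47278396] 0.3971415653308118
```

View pics/s20.png

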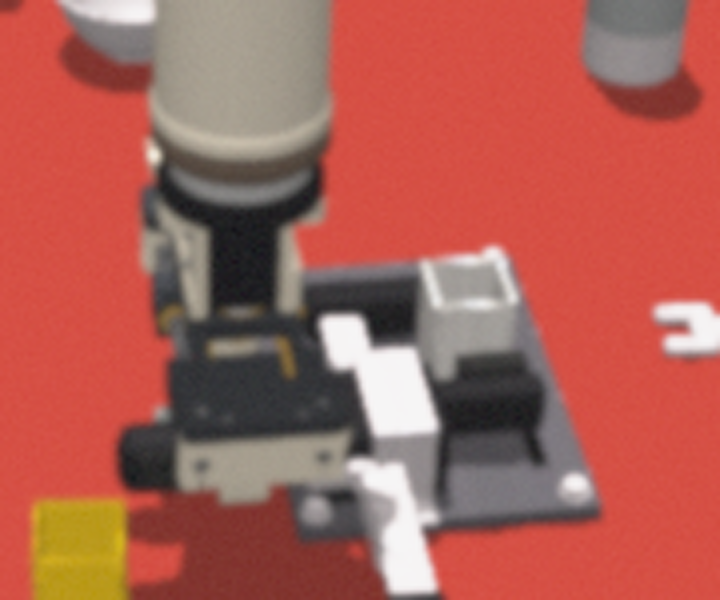

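Emit:
drive_tool:
  rows:
    - [0,0,0,0,0,0,0.65]
    - [0,0,0,0,0,0,0.65]
    - [0,0,0,0,0,0,0.65]
    - [0,0,0,0,0,0,0.65]
    - [0,0,0,0,0,0,0.65]
    - [0,0,0,0,0,0,0.65]
    - [0,0,0,0,0,0,0.65]
    - [0,0,0,0,0,0,0.65]
  squeeze: 16

```text
t: 23.22
position: [0.4725, 0.0016, 0.0159]
ee_rot: [-179.8, 0.3, 1.7]
wrist_force: [-5.3, 9.4, 6.7]
opening: 0.406
```

```bash
python3 - <<'E'
from h import *
v=V("wrist"); cv2.imwrite("pics/w21.png",v.im)
c=[cv2.resize(cv2.imread(f"pics/{n}.png")[130:300,150:450],None,fx=2.5,fy=1.7) for n in ("w11","w21")]
cv2.imwrite("pics/cmp.png",np.vstack(c))
s=monitor.observe(); print(s["t"],s["position"],s["wrist_force"],s["opening"])
E
```

```text
23.2667 [0.47249883 0.00159511 0.01596067] [-6.36662777  8.83853398  7.40001484] 0.4040740710308568
```

View pics/cmp.png

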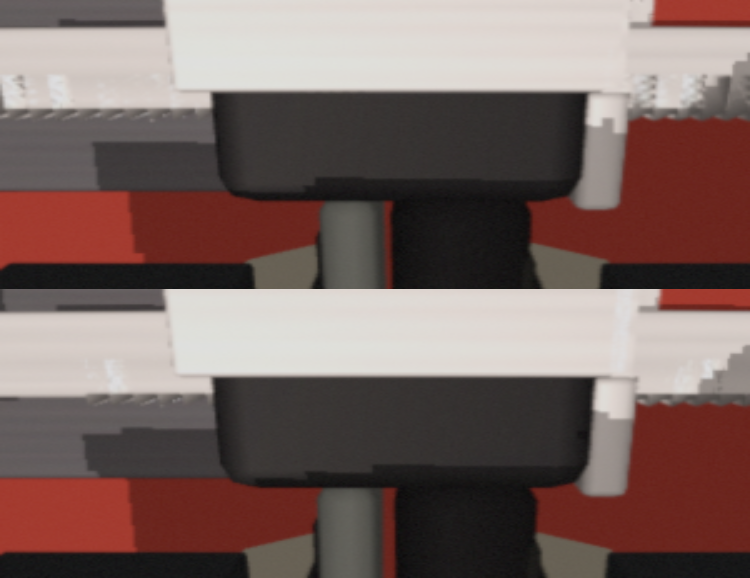

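The opening follows the squeeze elastically (0.397 at 18 N, 0.405 at 16 N) and stays short of the trigger's end stop. The load is therefore on the tube, so I'm handing in.

```bash
python3 - <<'E'
from rig import workorder, monitor
print(workorder.sign_off()); print(monitor.observe()["t"])
E
```

```text
the job is handed in; nothing more can be done
None
the job is handed in; nothing more can be done
```

I stood the grey square tube on the plate between the pads, let go of it, and pumped the trigger with six squeezes until the jaw closed on it. I handed in at 23.3 s with the fingers still squeezing the trigger at 16 N.

**Checks that held:**
- **Tube position:** it stands upright and square to about 0.5°, in contact with the fixed pad. Its middle is about 4 to 6 mm off the pads' middle, on the handle side, against a limit of 14 mm. I placed it there on purpose to clear a dark strip on the plate.
- **Hold on the tube:** the trigger stopped about 1 to 2 mm short of its end stop. It moved elastically as I changed the squeeze from 15 to 18 and then 16 N, so the tube carries the load.
- **Bystanders:** I saw nothing else move or touch the arm in the pictures I looked at, but I did not measure the other objects' positions.

**Checks that were unclear or disagreed:**
- **Pad force:** I could not measure it. I estimate 17 to 26 N, depending on how the gripper shares its force between trigger and handle. At 18 N the estimate reached about 29 N, below the 40 N limit.
- **Bar travel:** I measured about 35 mm by camera, where 40 mm is expected at contact. The tube's measured position fits full contact, so I put this down to scale error in the view.
- **Trigger slack:** in the last two strokes the trigger moved several millimetres while the bar hardly moved, which I explained only as give in the linkage.

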